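Clip the recipe cards and stand the board on its easel

TASK

Get the dumpling recipe ready to read: tuck every recipe card lying on the table, picture up, squarely and well in under the sprung arm of the recipe clipboard, one on top of another and centred across the board, about the middle of its length. Open the easel's kickstand fully and stand the clipboard on the easel, handle up and cards to the front, with its bottom edge behind the two hooks, centred, and its back leaning on the kickstand. Leave the other kitchen things as they are.

Things in the scene. Friction and masses are not known exactly. Their poses are not given: they have to be found in the camera images.
- clipboard: Loose recipe clipboard, face up on the table at the start: bamboo board with a steel core, 190 x 130 x 9 mm, on four rubber feet 3 mm high, a sprung steel arm on its face, a steel handle at its top end; about 0.76 kg. Origin at the middle of the board, level with the undersides of the feet; +x along the board to the clip and handle, +y across it, +z out of the face.
- board_mid (a point): Point on the clipboard's face at the middle of the board, 12 mm above the table when flat; axes as clipboard. The board reaches x = -95 to +95 mm and y = -65 to +65 mm from here. The clip's bracket (18 x 50 mm, 17 mm high) fills x = +74 to +92 mm.
- board_foot (a point): Middle of the clipboard's bottom edge, half-way through the board's thickness: 95 mm from board_mid towards -x, 4.5 mm below the face.
- board_handle (a point): Middle of the handle's straight bar: steel, 10 mm thick, 80 mm long, parallel to the board's y; 133 mm from board_mid towards +x, 10 mm above the face (22 mm above the table when flat). 33 mm are free between the bar and the board's end. A board held by this bar hangs down; it turns about the bar easily in a light grip (8 N), stiffly in a firm one.
- clip_arm (a joint): Angle of the clip's sprung arm: 0 shut on the bare face, up to 0.9 lifted, about 0.1 per card under it. A loop of bent steel wire 35 mm wide, centred on the board's y = 0, hinged at x = +80 mm, 12 mm above the face; it arches up and then slopes down to its pressing line. It presses with about 0.9 N.
- press_line (a point): Middle of the arm's pressing line, on its underside; x = +20 mm from board_mid when shut. From there to x = -25 mm the arm's tip is turned up (14 degrees; its underside is 11 mm off the face at the tip when shut), so that a card slid along the face towards +x lifts the arm and goes in under it, with a push of 2 to 5 N.
- kickstand (a joint): Opening angle of the easel's kickstand: 0 folded flat to the front between the hooks, 1.57 upright, 1.78 fully open against its stop, leaning a little backwards. The hinge is stiff (0.08 N m) and stays where it is left.
- kick_bar (a point): Middle of the kickstand's free cross bar: steel, 10 mm thick, 68 mm long, parallel to the easel's y, 110 mm from the hinge; 17 mm above the table when folded. The kickstand is a U of 10 mm rod with side rods at y = +-34 mm. The bar can be held and carried round its arc with the fingers pointing down.
- kick_hinge (a point): Middle of the kickstand's hinge axis, 17 mm above the table; axes as easel; 40 mm behind the easel's origin. The kickstand turns about y: folded it points to -x, open it stands up.
- easel: Fixed steel easel frame, +x to its back, z up; origin on the table midway between the hooks. Side rails at y = +-50 mm, 10 mm high, x = -40 to +96 mm; each has an upturned hook 16 mm wide, 28 mm high, x = -23 to -18 mm. The board's bottom edge stands on the rails behind the hooks (x about -5 mm); its back leans on the kickstand's bar, 60 to 75 degrees from level.
- card1_mid (a point): Centre of a loose plywood recipe card, 110 (x) x 60 (y) x 6 (z) mm, 20 g, with a printed sheet on its upper side; all cards are alike. z up; 3 mm above the table when lying on it. Either end may go in first. Absent in some starts.
- card2_mid (a point): Centre of a loose plywood recipe card, 110 (x) x 60 (y) x 6 (z) mm, 20 g, with a printed sheet on its upper side; all cards are alike. z up; 3 mm above the table when lying on it. Either end may go in first. Absent in some starts.
- card3_mid (a point): Centre of a loose plywood recipe card, 110 (x) x 60 (y) x 6 (z) mm, 20 g, with a printed sheet on its upper side; all cards are alike. z up; 3 mm above the table when lying on it. Either end may go in first. Absent in some starts.
- card4_mid (a point): Centre of a loose plywood recipe card, 110 (x) x 60 (y) x 6 (z) mm, 20 g, with a printed sheet on its upper side; all cards are alike. z up; 3 mm above the table when lying on it. Either end may go in first. Absent in some starts.
- steamer: Bystander: stainless steamer insert, 172 mm across, 45 mm high; origin at the middle of its underside.
- tray: Bystander: clear acrylic dumpling tray with ridges, 170 x 260 x 20 mm; origin under its middle.
- rolling_pin: Bystander: short maple rolling pin, 200 mm long, 25 mm thick, lying in the tray along the tray's y; origin on its underside.
- salt_shaker: Bystander: glass salt shaker with steel twist cap, 45 mm across, 83 mm high; origin under its middle.
Things that resemble listed ones, but are neither listed nor needed, are in the scene too. Leave any black look-alike of the part that bears card4_mid alone.

How it is judged:
At the end, for the whole second after the job is handed in: Kickstand over 1.70 rad. Clipboard at rest on the rails behind the hooks, board 49-80 deg from level, within 20 mm and 0.2 rad of the easel's middle. Each card picture up, flat in the pile under the arm: centre -16 to +20 mm lengthwise, 15 mm crosswise from the board's middle, turned under 0.2 rad (value of joint kickstand above 1.7 rad and angle between board_mid's own z axis and vertical between 0.85 and 1.4 rad and x of board_foot in the frame of easel between -0.018 and 0.035 m and y of board_foot in the frame of easel between -0.02 and 0.02 m and z of board_foot in the frame of easel between 0.004 and 0.028 m and angle between the y axis of board_mid and the y axis of easel, either way round below 0.2 rad and linear speed of clipboard below 0.02 m/s and x of card1_mid in the frame of board_mid between -0.016 and 0.02 m and y of card1_mid in the frame of board_mid between -0.015 and 0.015 m and z of card1_mid in the frame of board_mid between 0 and 0.0235 m and angle between each of card1_mid, card2_mid, card3_mid, card4_mid's own z axis and vertical below 1.55 rad and angle between the z axis of each of card1_mid, card2_mid, card3_mid, card4_mid and the z axis of board_mid, either way round below 0.1 rad and angle between the x axis of each of card1_mid, card2_mid, card3_mid, card4_mid and the x axis of board_mid, either way round below 0.2 rad and x of card2_mid in the frame of board_mid between -0.016 and 0.02 m and y of card2_mid in the frame of board_mid between -0.015 and 0.015 m and z of card2_mid in the frame of board_mid between 0 and 0.0235 m and x of card3_mid in the frame of board_mid between -0.016 and 0.02 m and y of card3_mid in the frame of board_mid between -0.015 and 0.015 m and z of card3_mid in the frame of board_mid between 0 and 0.0235 m and x of card4_mid in the frame of board_mid between -0.016 and 0.02 m and y of card4_mid in the frame of board_mid between -0.015 and 0.015 m and z of card4_mid in the frame of board_mid between 0 and 0.0235 m); the robot touches nothing.
It fails at once if the steamer insert is knocked aside or over (distance of steamer from where it was at the start of the episode above 0.03 m or angle between steamer's own z axis and vertical above 0.3 rad).
It fails at once if the dumpling tray is knocked aside or over (distance of tray from where it was at the start of the episode above 0.03 m or angle between tray's own z axis and vertical above 0.3 rad).
It fails at once if the rolling pin is knocked aside or over (distance of rolling_pin from where it was at the start of the episode above 0.03 m).
It fails at once if the salt shaker is knocked aside or over (distance of salt_shaker from where it was at the start of the episode above 0.03 m or angle between salt_shaker's own z axis and vertical above 0.3 rad).
Of card1, card2, card3, card4 only 3 to 4 are there at a start; the rules pass over those that are not, and their reading is None.
At some moment in a run one of card1, card2, card3, card4 may be knocked a few centimetres aside while the robot is not near it.
It also fails if it takes over 210 s, if anything falls off the work surface, if the arm or the gripper's body presses on something with over 40 N, if the wrist force passes 120 N, or if a joint passes its speed limit or range.

ROBOT

A 7-joint arm with a two-finger parallel gripper is mounted at the origin on the work surface. World frame = base frame: x ahead of the robot, y to its left, z up, the work surface at z = 0. Lengths are in m, angles in rad, forces in N, time in s.
With the tool pointing down it reaches from about 0.425 to 0.875 m from the base axis. Payload 4.7 kg.
Tool frame: the origin (TCP) lies at the very end of the fingers, on their centre line; the grasp point (between the pads) lies 19 mm behind it; z points along the fingers, y is the line along which they close (so a half turn about z gives the same grasp; the last joint's range is limited). The gripper opens to 87 mm and grips with 3 to 60 N. Pads are 19 mm wide; open, the fingers measure 117 mm over their backs; the gripper's body (75 mm by 190 mm) begins 51 mm behind the grasp point.
Start: joints at [1.355, 0.321, -0.07, 1.45, 0.023, 1.371, -0.057], TCP at [0.148, -0.633, 0.223] pointing down, gripper open.
Joint ranges: [-2.86, 2.86], [-0.3, 2.09], [-1.38, 1.24], [0.06, 2.45], [-1.56, 4.7], [0.09, 2.05], [-2.69, 2.69]. Speed limits (rad/s): [2.57, 2.57, 3.14, 3.14, 3.14, 3.14, 3.14].

INTERFACE

Orientations are given as a rotation vector (axis times angle).
In Python, from bench import ctrl, imaging, ticket gives the robot as it stands.
- The arm moves only by the tool jog_arm, never from a script. Its argument "rows" is text: rows parted by semicolons, each of 7 numbers parted by spaces: the shift along the tool's x, y, z in cm, then the turn, a rotation vector about the tool's x, y, z in rad, then the closure, from -1 (fully open) to 1 (shut), so that 0 is half open. A call has 1 to 5 rows; each row shifts and turns the commanded pose from where the row before left it, along the tool's axes as they then stand; what a row does not reach is not made up. A row lasts 1/8 s, in which the tool goes at most 62.5 mm and 10.7 degrees, less where a joint would pass 70% of its speed; a pose out of reach is approached as far as the arm can. A call with a gripper value outside its range is refused whole. The fingers move at their own pace and stop on an object; "force" is the grip in N (left out, the last holds). Time passes only in rows, so rows that do not move let the fingers close. It gives the time, the measured TCP pose, the force, the opening and the grip force at its end, in the units of the state.
- ctrl.get_state(): the state, without advancing time (a new reading comes with each control period).
- imaging.get_image(name): name is "scene" or "top" or "wrist"; returns a dict with "img" (384x512x3 uint8, blue, green, red), "vertical_fov" (degrees; the focal length in pixels is half the picture's height over the tangent of half this angle, whatever the lens; pixels are square), "cx", "cy" (the principal point, pixels), "origin" and "orientation" of the camera in the world. Camera axes: x right, y down, z forward; pixel columns grow to the right and rows downward; lengths in m; the calibration is good to about 2 mm. A picture is of the moment at which its call begins. There is no depth.
- ticket.close_job(): hands the job in; it is judged then, once.
The state is a dict: "time": time; "joint_positions": joint angles; "qd": joint speeds; "joint_torque": joint torques, N m; "position": TCP position; "tool_rot": TCP orientation; "ft_force": force on the tool from outside, world axes, zero at the start; "torque": the same for the moment, N m; "grip_width": opening from 0.0 (shut) to 1.0 (fully open); "grip_force": force on a finger pad.
Only numpy, scipy, OpenCV 4.12 (cv2) and the standard library are available. Lean on these libraries where they do the work, as an engineer would, in place of code of your own. Each camera call takes 0.05 s, during which the arm holds its last target. There are 200 camera calls.

## Working session

There is one attempt and no reset: what is moved stays moved. The work goes in short steps, Python scripts to look and compute and a tool call to move; the robot and the scene stay as the last step left them, time stands still between calls to the robot, and variables do not carry over. Pictures are saved under pics/ and viewed, at most 14 in all, crops included, and the job is handed in when it is done.

Besides the shell and the picture viewer there is one more tool, called after "Request:" by a JSON object that holds its "name" and its "arguments", one argument or row to a line. jog_arm: Moves the arm, as the interface text tells. Its arguments: {"type":"object","properties":{"rows":{"type":"string"},"force":{"type":"number"}},"required":["rows"]}

```bash
ls; mkdir -p pics; python3 - <<'E'
from bench import ctrl, imaging
import cv2,numpy as np
s=ctrl.get_state()
for k,v in s.items(): print(k,np.round(v,3))
for n in("scene","top"):
    d=imaging.get_image(n); cv2.imwrite(f"pics/{n}0.png",cv2.resize(d["img"],(800,600),interpolation=cv2.INTER_CUBIC)); np.save(f"{n}0.npy",d["img"])
    print(n,d["vertical_fov"],d["cx"],d["cy"],d["origin"],d["orientation"])
E
```

```text
pics
time 0.0
joint_positions [ 1.355  0.322 -0.07   1.452  0.023  1.371 -0.057]
qd [-0.     0.     0.002  0.001  0.     0.     0.001]
joint_torque [ 1.0000e-03 -4.9129e+01 -4.0400e-01 -3.1253e+01 -6.4000e-02  4.4000e-02
  0.0000e+00]
position [ 0.148 -0.632  0.221]
tool_rot [-3.119e+00 -3.600e-01  1.000e-03]
ft_force [ 0.403 -0.507 -0.113]
torque [ 0.064 -0.021 -0.066]
grip_force 0.0
grip_width 0.998
scene 46.655527762951635 256.87118359532684 187.6543693895868 [1.03361643 0.70218526 1.0704066 ] [-0.80325106 -2.67317499  0.97290708]
top 53.68926746031791 253.22625385524677 189.36235705426856 [ 0.48681068 -0.01324061  1.23256191] [-2.1752673   2.20691584 -0.06722975]
```

View pics/top0.png

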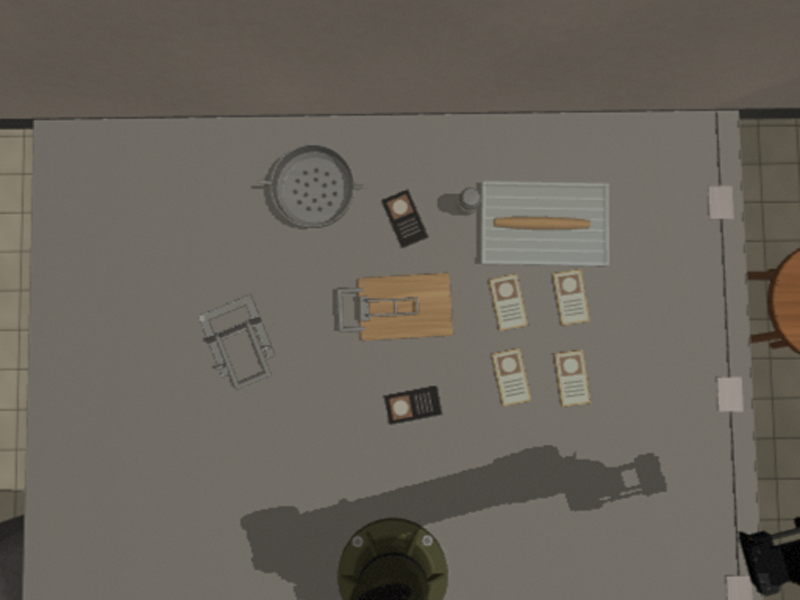

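View pics/scene0.png

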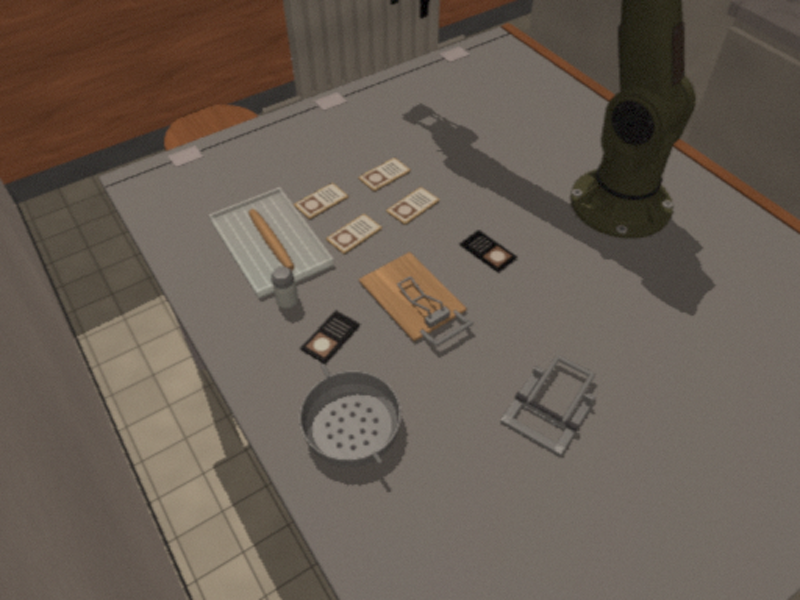

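Four white cards sit right of the bamboo board (rows ~300 and 378, columns ~508–572). The board is at about (405,307) with its handle to the left, and the easel is at about (238,342). There are two black look-alikes, at (405,218) and (412,404). Next I measure these.

```bash
cat > h.py <<'E'
import numpy as np, cv2
from scipy.spatial.transform import Rotation as R
from bench import ctrl, imaging
def cam(d):
    return 192/np.tan(np.radians(d["vertical_fov"])/2),R.from_rotvec(d["orientation"]).as_matrix()
def p2w(d,uv,z):
    f,M=cam(d); uv=np.atleast_2d(uv).astype(float)
    r=np.c_[(uv[:,0]-d["cx"])/f,(uv[:,1]-d["cy"])/f,np.ones(len(uv))]@M.T
    o=np.array(d["origin"]); return o+r*((z-o[2])/r[:,2])[:,None]
def w2p(d,X):
    f,M=cam(d); c=(np.atleast_2d(X)-np.array(d["origin"]))@M
    return np.c_[c[:,0]/c[:,2]*f+d["cx"],c[:,1]/c[:,2]*f+d["cy"]]
def blobs(d,lo,hi,z,amin,amax):
    """rectangles (centre, yaw of the long side, size) of the HSV range on plane z"""
    m=cv2.inRange(cv2.cvtColor(d["img"],cv2.COLOR_BGR2HSV),np.array(lo),np.array(hi))
    m=cv2.morphologyEx(m,cv2.MORPH_CLOSE,np.ones((5,5)))
    out=[]
    for c in cv2.findContours(m,cv2.RETR_EXTERNAL,cv2.CHAIN_APPROX_NONE)[0]:
        if cv2.contourArea(c)<30: continue
        w=p2w(d,c[:,0,:],z)[:,:2]
        r=cv2.minAreaRect((w*1000).astype(np.float32)); b=cv2.boxPoints(r)
        e=max(b[1]-b[0],b[2]-b[1],key=np.linalg.norm)
        a=r[1][0]*r[1][1]
        if amin<a<amax: out.append((np.round(r[0],1),round(np.arctan2(e[1],e[0])%np.pi,3),np.round(sorted(r[1]),1)))
    return out
def go(p,yaw):
    """tool-frame shift (cm) then turn about tool z to put TCP at p, closing line (tool y) at yaw; tool down"""
    s=ctrl.get_state(); Rt=R.from_rotvec(s["tool_rot"]); M=Rt.as_matrix()
    sh=M.T@(np.array(p)-s["position"])*100
    y=np.arctan2(M[1,1],M[0,1]); dy=(yaw-y+np.pi/2)%np.pi-np.pi/2
    # target: z down, y at yaw+k*pi nearest
    yy=y+dy; Y=np.array([np.cos(yy),np.sin(yy),0]); Z=np.array([0,0,-1.]); T=np.c_[np.cross(Y,Z),Y,Z]
    print("t",s["time"],"pos",np.round(s["position"],4),"shift cm",np.round(sh,2),"turn",np.round((Rt.inv()*R.from_matrix(T)).as_rotvec(),3),"q7",round(s["joint_positions"][6],2))
E
python3 - <<'E'
from h import *
d=imaging.get_image("top")
hsv=cv2.cvtColor(d["img"],cv2.COLOR_BGR2HSV)
for u,v in [(508,315),(570,310),(508,390),(435,310),(435,290),(400,240),(300,400)]: print(u,v,hsv[int(v*.64),int(u*.64)])
print("white");[print(b) for b in blobs(d,(10,10,150),(45,120,255),.006,2500,12000)]
print("board");[print(b) for b in blobs(d,(5,80,70),(25,255,255),.012,10000,40000)]
E
```

```text
508 315 [ 28  29 132]
570 310 [ 26  28 126]
508 390 [ 32  26 148]
435 310 [ 17 109 141]
435 290 [ 16 111 143]
400 240 [18 33 39]
300 400 [ 18  29 115]
white
(array([ 349.9, -697.3]), np.float32(3.127), array([45.4, 63.6]))
(array([ 387.4, -374.1]), np.float32(0.116), array([ 54.1, 107.1]))
(array([ 391.9, -248.9]), np.float32(0.196), array([ 54.1, 105. ]))
(array([558.4, -71.8]), np.float32(1.622), array([ 46.2, 101.8]))
(array([ 546.2, -246.6]), np.float32(0.184), array([ 54.3, 105.9]))
(array([ 555.1, -377.3]), np.float32(0.141), array([ 54.1, 105.3]))
board
(array([539.6, -32.5]), np.float32(1.616), array([129.2, 189.1]))
(array([ 542.4, -813.3]), np.float32(3.086), array([ 64.5, 206.9]))
```

```bash
python3 - <<'E'
import cv2,numpy as np
a=np.load("top0.npy")[170:265,115:300]; b=np.load("scene0.npy")[150:300,200:400]
cv2.imwrite("pics/c1.png",np.vstack([cv2.resize(a,(555,285),interpolation=cv2.INTER_CUBIC),cv2.resize(np.load("scene0.npy")[215:300,305:400],(555,315)[:2] if 0 else (555,310),interpolation=cv2.INTER_CUBIC)]))
E
```

```text
(no output)
```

View pics/c1.png

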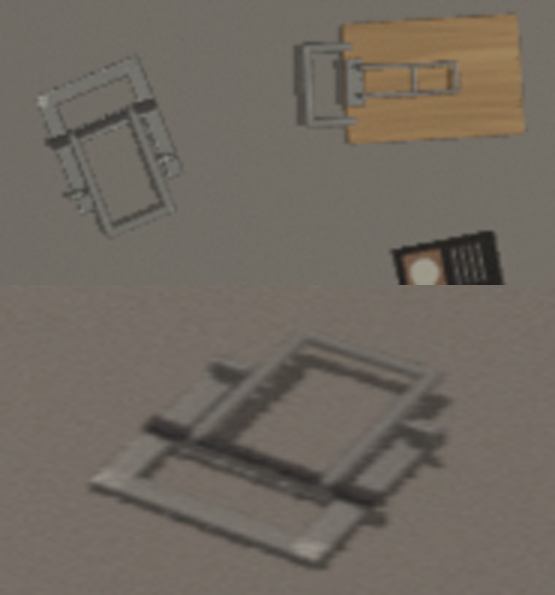

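Easel: hinge (dark) at crop (101,122), kick bar at (142,220), so the easel's back points away from the robot. Each card gets gripped across its width.

```bash
python3 - <<'E'
from h import *
d=imaging.get_image("top")
c=lambda u,v:np.array([115+u/3,170+v/3])
K=p2w(d,[c(110,235),c(175,210)],.02); H=p2w(d,[c(48,142),c(155,103)],.02); B=p2w(d,[c(40,100),c(137,58)],.01)
print(np.round(K,3),np.round(H,3),np.round(B,3))
k,hh,b=[x.mean(0)[:2] for x in(K,H,B)]
print(k,hh,b,np.linalg.norm(hh-k),np.arctan2(*(b-k)[::-1]))
go((.546,-.247,.12),.184+np.pi/2); go((.546,-.247,.002),.184+np.pi/2)
E
```

```text
[[0.377 0.31  0.02 ]
 [0.403 0.241 0.02 ]] [[0.477 0.376 0.02 ]
 [0.516 0.262 0.02 ]] [[0.522 0.388 0.01 ]
 [0.565 0.284 0.01 ]]
[0.39010339 0.27558298] [0.49639151 0.31914394] [0.5433645  0.33595755] 0.11486828022881874 0.3752650756166218
t 0.2 pos [ 0.1479 -0.6326  0.2219] shift cm [ 47.55 -28.47  10.22] turn [-0.001  0.     0.046] q7 -0.06
t 0.2 pos [ 0.1479 -0.6326  0.2219] shift cm [ 47.55 -28.45  22.02] turn [-0.001  0.     0.046] q7 -0.06
```

Request:
{"name": "jog_arm", "arguments": {
  "rows": "4.75 -2.85 1 0 0 0.01 -0.9;4.75 -2.85 1 0 0 0.01 -0.9;4.75 -2.85 1 0 0 0.01 -0.9;4.75 -2.85 1 0 0 0.01 -0.9;4.75 -2.85 1 0 0 0.01 -0.9",
  "force": 20
}}

```text
time: 0.82
position: [0.3517, -0.4427, 0.1723]
tool_rot: [3.129, 0.281, 0.0]
ft_force: [1.0, -1.5, 0.2]
grip_width: 0.949
grip_force: 0.0
```

Request:
{"name": "jog_arm", "arguments": {
  "rows": "4.75 -2.85 1 0 0 0 -0.9;4.75 -2.85 1 0 0 0 -0.9;4.75 -2.85 1 0 0 0 -0.9;4.75 -2.85 1 0 0 0 -0.9;4.75 -2.85 1 0 0 0 -0.9"
}}

```text
time: 1.45
position: [0.5599, -0.2604, 0.1222]
tool_rot: [3.129, 0.281, -0.0]
ft_force: [0.9, 0.2, 0.3]
grip_width: 0.948
grip_force: 0.0
```

Request:
{"name": "jog_arm", "arguments": {
  "rows": "0 0 0 0 0 0 -0.9;0 0 0 0 0 0 -0.9"
}}

```text
time: 1.7
position: [0.5583, -0.2619, 0.1222]
tool_rot: [3.129, 0.282, -0.002]
ft_force: [0.5, -0.7, 0.3]
grip_width: 0.952
grip_force: 0.0
```

```bash
python3 - <<'E'
from h import *
go((.546,-.247,.12),.184+np.pi/2)
d=imaging.get_image("wrist"); print(d["origin"])
cv2.imwrite("pics/w1.png",d["img"])
print("white");[print(b) for b in blobs(d,(10,10,110),(45,120,255),.006,2500,12000)]
E
```

```text
t 1.7 pos [ 0.5583 -0.2619  0.1222] shift cm [-0.95 -1.68  0.22] turn [ 0.     0.001 -0.004] q7 -1.1
[ 0.63156222 -0.24794289  0.283626  ]
white
(array([ 429. , -279.9]), np.float32(1.775), array([ 49.5, 236. ]))
```

View pics/w1.png

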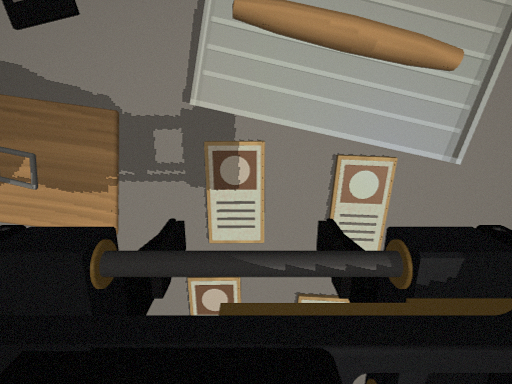

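The card under the gripper has corners at about (207,142), (265,142), (265,243) and (208,243). The fingers are at columns ~180 and ~335.

```bash
python3 - <<'E'
from h import *
d=imaging.get_image("wrist")
P=p2w(d,[(207,142),(265,142),(265,243),(208,243)],.006); print(np.round(P,4),P.mean(0))
print(w2p(d,[ctrl.get_state()["position"],P.mean(0)]))
go((.546,-.247,.0025),.184+np.pi/2)
E
```

```text
[[ 0.5937 -0.2123  0.006 ]
 [ 0.6037 -0.2682  0.006 ]
 [ 0.497  -0.2888  0.006 ]
 [ 0.4861 -0.2279  0.006 ]] [ 0.54511016 -0.2493025   0.006     ]
[[252.54442351 234.36656948]
 [236.26405917 195.10202173]]
t 1.8 pos [ 0.5577 -0.2634  0.1226] shift cm [-0.85 -1.83 12.01] turn [ 0.001  0.001 -0.007] q7 -1.1
```

Request:
{"name": "jog_arm", "arguments": {
  "rows": "-0.4 -0.85 4 0 0 0 -0.9;-0.4 -0.85 4 0 0 0 -0.9;0 0 2.5 0 0 0 -0.9;0 0 1 0 0 0 -0.9;0 0 0 0 0 0 -0.9"
}}

```text
time: 2.42
position: [0.5474, -0.2472, 0.0076]
tool_rot: [3.129, 0.279, -0.001]
ft_force: [0.1, 0.3, 0.6]
grip_width: 0.949
grip_force: 0.0
```

```bash
python3 -c "
from h import *
go((.5455,-.248,.002),.184+np.pi/2)"
```

```text
t 2.425 pos [ 0.5474 -0.2472  0.0076] shift cm [-0.2   0.04  0.56] turn [ 0.     0.    -0.006] q7 -1.16
```

Request:
{"name": "jog_arm", "arguments": {
  "rows": "-0.1 0 0.3 0 0 0 -0.9;0 0 0.2 0 0 0 -0.9;0 0 0 0 0 0 1;0 0 0 0 0 0 1;0 0 0 0 0 0 1",
  "force": 20
}}

```text
time: 3.05
position: [0.5471, -0.2463, 0.0027]
tool_rot: [3.129, 0.282, 0.0]
ft_force: [-0.4, 0.8, 0.0]
grip_width: 0.693
grip_force: 0.1
```

Request:
{"name": "jog_arm", "arguments": {
  "rows": "0 0 0 0 0 0 1;0 0 0 0 0 0 1;0 0 -1 0 0 0 1;0 0 -2 0 0 0 1;0 0 -3 0 0 0 1"
}}

```text
time: 3.68
position: [0.5466, -0.2462, 0.0637]
tool_rot: [-3.129, -0.282, 0.001]
ft_force: [0.3, -0.4, 0.0]
grip_width: 0.685
grip_force: 20.0
```

```bash
python3 - <<'E'
from h import *
a=1.616; ex=np.array([np.cos(a),np.sin(a)]); c=np.array([.5396,-.0325])
p=c-ex*.095
print(p); go((*p,.06),a-np.pi/2)
E
```

```text
[ 0.54389289 -0.12740296]
t 3.675 pos [ 0.5466 -0.2462  0.0637] shift cm [  1.86 -11.73   0.38] turn [-1.000e-03  0.000e+00 -1.436e+00] q7 -1.13
```

Request:
{"name": "jog_arm", "arguments": {
  "rows": "0 0 0 0 0 -0.16 1;0 0 0 0 0 -0.16 1;0 0 0 0 0 -0.16 1;0 0 0 0 0 -0.16 1;0 0 0 0 0 -0.16 1"
}}

```text
time: 4.3
position: [0.5475, -0.2467, 0.0643]
tool_rot: [2.767, 1.485, 0.001]
ft_force: [0.0, 0.9, -0.3]
grip_width: 0.682
grip_force: 20.0
```

Request:
{"name": "jog_arm", "arguments": {
  "rows": "0 0 0 0 0 -0.16 1;0 0 0 0 0 -0.16 1;0 0 0 0 0 -0.16 1;0 0 0 0 0 -0.156 1;0 0 0 0 0 0 1"
}}

```text
time: 4.92
position: [0.5474, -0.2467, 0.0639]
tool_rot: [2.172, 2.268, 0.0]
ft_force: [-0.1, 0.3, 0.2]
grip_width: 0.681
grip_force: 20.0
```

```bash
python3 - <<'E'
from h import *
a=1.616; ex=np.array([np.cos(a),np.sin(a)]); c=np.array([.5396,-.0325])
p=c-ex*.095
go((*p,.0155),a-np.pi/2)
E
```

```text
t 4.925 pos [ 0.5474 -0.2467  0.0639] shift cm [11.94  0.16  4.83] turn [ 0.001  0.001 -0.002] q7 0.22
```

Request:
{"name": "jog_arm", "arguments": {
  "rows": "4 0 0 0 0 0 1;4 0.1 0 0 0 0 1;3.9 0.05 1 0 0 0 1;0 0 2.5 0 0 0 1;0 0 1 0 0 0 1"
}}

```text
time: 5.55
position: [0.5425, -0.1272, 0.0171]
tool_rot: [-2.172, -2.269, 0.002]
ft_force: [0.3, 0.6, 0.2]
grip_width: 0.685
grip_force: 20.0
```

Request:
{"name": "jog_arm", "arguments": {
  "rows": "0 0 0 0 0 0 1"
}}

```text
time: 5.68
position: [0.5427, -0.1281, 0.0173]
tool_rot: [-2.173, -2.268, 0.001]
ft_force: [0.3, 0.8, 0.3]
grip_width: 0.683
grip_force: 20.0
```

```bash
python3 - <<'E'
from h import *
a=1.616; ex=np.array([np.cos(a),np.sin(a)]); c=np.array([.5396,-.0325])
go((*(c-ex*.09),.0155),a-np.pi/2); go((*(c+ex*.005),.0155),a-np.pi/2)
E
```

```text
t 5.675 pos [ 0.5427 -0.1281  0.0173] shift cm [0.56 0.12 0.18] turn [-0.001 -0.    -0.003] q7 -0.0
t 5.675 pos [ 0.5427 -0.1281  0.0173] shift cm [10.06  0.1   0.18] turn [-0.001 -0.    -0.003] q7 -0.0
```

Request:
{"name": "jog_arm", "arguments": {
  "rows": "2 0.1 0.1 0 0 0 1;2 0 0 0 0 0 1;2 0 0 0 0 0 1;1.5 0 0 0 0 0 1;1 0 0 0 0 0 1"
}}

```text
time: 6.3
position: [0.54, -0.0408, 0.0165]
tool_rot: [-2.169, -2.272, 0.0]
ft_force: [0.1, -1.2, -0.8]
grip_width: 0.682
grip_force: 20.0
```

Request:
{"name": "jog_arm", "arguments": {
  "rows": "1.1 0 0 0 0 0 1;0 0 0 0 0 0 1;0 0 0 0 0 0 -0.3;0 0 0 0 0 0 -0.7;0 0 0 0 0 0 -0.9"
}}

```text
time: 6.92
position: [0.54, -0.032, 0.0167]
tool_rot: [2.172, 2.269, 0.0]
ft_force: [0.0, 0.3, 0.8]
grip_width: 0.828
grip_force: 0.0
```

Request:
{"name": "jog_arm", "arguments": {
  "rows": "0 0 -3 0 0 0 -0.9;0 0 -5 0 0 0 -0.9;-5 0 0 0 0 0 -0.9;-5 0 0 0 0 0 -0.9;-6 0 0 0 0 0 -0.9"
}}

```text
time: 7.55
position: [0.5473, -0.1924, 0.0972]
tool_rot: [2.168, 2.272, 0.001]
ft_force: [1.6, -1.1, 0.4]
grip_width: 0.949
grip_force: 0.0
```

```bash
python3 - <<'E'
from h import *
d=imaging.get_image("top")
cv2.imwrite("pics/t1.png",cv2.resize(d["img"][150:280,190:390],(800,520),interpolation=cv2.INTER_CUBIC))
print("white");[print(b) for b in blobs(d,(10,10,110),(45,120,255),.006,2500,12000)]
print("board");[print(b) for b in blobs(d,(5,80,70),(25,255,255),.012,2000,40000)]
go((.392,-.249,.08),.196+np.pi/2)
E
```

```text
white
board
(array([539.7, -30.6]), np.float32(1.617), array([129.3, 188.6]))
(array([ 541.9, -795.7]), np.float32(3.086), array([ 99.5, 216.4]))
(array([ 708.8, -320. ]), np.float32(1.556), array([ 22.9, 198.2]))
t 7.6 pos [ 0.546  -0.2048  0.0967] shift cm [ -3.87 -15.54   1.69] turn [0.005 0.006 1.409] q7 0.17
```

View pics/t1.png

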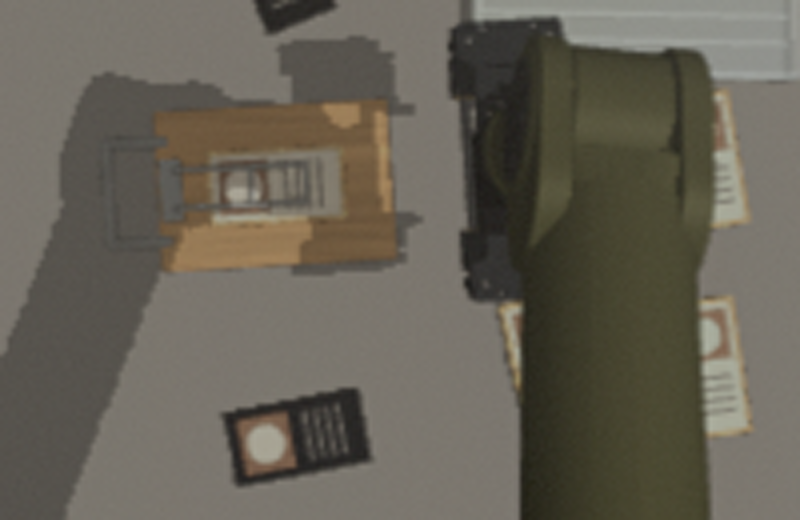

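Card 1 is under the arm, centred near crop (277,185), and the board has barely moved. Next is card 2.

Request:
{"name": "jog_arm", "arguments": {
  "rows": "-1 -4 0.4 0 0 0 -0.9;-1 -4 0.4 0 0 0 -0.9;-1 -4 0.4 0 0 0 -0.9;-0.9 -3.5 0.4 0 0 0 -0.9;0 0 0 0 0 0.16 -0.9"
}}

```text
time: 8.22
position: [0.3905, -0.2387, 0.0801]
tool_rot: [-2.354, -2.079, 0.004]
ft_force: [0.7, 0.7, -1.9]
grip_width: 0.951
grip_force: 0.0
```

Request:
{"name": "jog_arm", "arguments": {
  "rows": "0 0 0 0 0 0.16 -0.9;0 0 0 0 0 0.16 -0.9;0 0 0 0 0 0.16 -0.9;0 0 0 0 0 0.16 -0.9;0 0 0 0 0 0.16 -0.9"
}}

```text
time: 8.85
position: [0.3939, -0.2373, 0.0807]
tool_rot: [2.977, 1.003, 0.0]
ft_force: [1.0, 0.3, -0.5]
grip_width: 0.952
grip_force: 0.0
```

Request:
{"name": "jog_arm", "arguments": {
  "rows": "0 0 0 0 0 0.16 -0.9;0 0 0 0 0 0.16 -0.9;0 0 0 0 0 0.13 -0.9;0 0 0 0 0 0 -0.9"
}}

```text
time: 9.35
position: [0.3939, -0.2373, 0.0807]
tool_rot: [3.124, 0.324, 0.0]
ft_force: [0.6, -0.0, 0.1]
grip_width: 0.949
grip_force: 0.0
```

```bash
cat > w.py <<'E'
from h import *
import sys
# pale card blobs in the wrist view, projected on z=.006
def cards(ex=()):
    d=imaging.get_image("wrist"); s=ctrl.get_state()["position"]
    h=cv2.cvtColor(d["img"],cv2.COLOR_BGR2HSV); 
    m=cv2.inRange(h,np.array((5,12,60)),np.array((50,150,255)))
    g=[b for b in blobs(d,(8,22,70),(45,160,255),.006,4000,9500)]
    for b in g: print(b)
    u=w2p(d,[s])[0]; print("tcp px",u.round(0)); return d
E
python3 - <<'E'
from w import *
d=cards(); cv2.imwrite("pics/w2.png",d["img"])
c=lambda u,v:(190+u/4,150+v/4)
t=imaging.get_image("top")
P=p2w(t,[c(210,148),c(343,150),c(343,220),c(212,222)],.018); print("card1",P.mean(0))
[print(b) for b in blobs(t,(10,10,110),(45,120,255),.006,2500,12000)]
[print(b) for b in blobs(t,(5,80,70),(25,255,255),.012,10000,30000)]
go((.392,-.249,.002),.196+np.pi/2)
E
```

```text
tcp px [252. 234.]
card1 [ 0.53797094 -0.03383749  0.018     ]
(array([539.5, -30.7]), np.float32(1.619), array([129.1, 189.1]))
(array([ 540.9, -813.2]), np.float32(3.086), array([ 64.5, 216.4]))
t 9.45 pos [ 0.3938 -0.2373  0.0806] shift cm [-0.42  1.11  7.86] turn [0.    0.    0.012] q7 -0.91
```

View pics/w2.png

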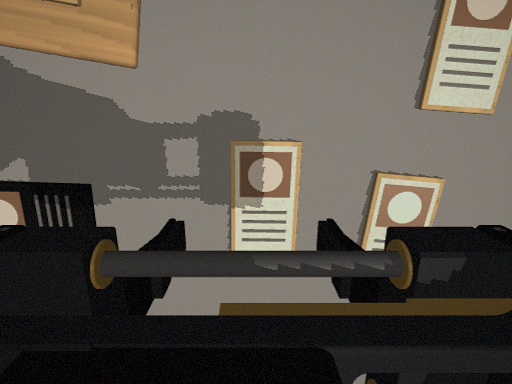

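Card 2's far edge runs from (231,142) to (302,142) in the wrist view. That gives its position.

```bash
cat >> w.py <<'E'
def edge(a,b,d=None,z=.002):
    d=d or imaging.get_image("wrist"); P=p2w(d,[a,b],.006)[:,:2]; e=P[1]-P[0]; n=np.array([-e[1],e[0]])/np.linalg.norm(e)
    c=P.mean(0)-.055*n; y=np.arctan2(n[1],n[0]); print("centre",c.round(4),"yaw",round(y,3),"w",np.linalg.norm(e).round(4)); go((*c,z),y+np.pi/2)
E
python3 -c "
from w import *
edge((231,142),(302,142))"
```

```text
centre [ 0.3904 -0.2506] yaw 0.207 w 0.0591
t 9.5 pos [ 0.3938 -0.2372  0.0806] shift cm [-0.61  1.24  7.86] turn [0.    0.    0.001] q7 -0.91
```

Request:
{"name": "jog_arm", "arguments": {
  "rows": "-0.5 1.2 2 0 0 0 -0.9;0 0 3 0 0 0 -0.9;0 0 2 0 0 0 -0.9;0 0 0.6 0 0 0 -0.9;0 0 0.2 0 0 0 -0.9"
}}

```text
time: 10.12
position: [0.3916, -0.25, 0.0027]
tool_rot: [3.125, 0.324, 0.0]
ft_force: [0.2, 0.0, -0.3]
grip_width: 0.954
grip_force: 0.0
```

Request:
{"name": "jog_arm", "arguments": {
  "rows": "0 0 0 0 0 0 -0.9;0 0 0 0 0 0 1;0 0 0 0 0 0 1;0 0 0 0 0 0 1;0 0 0 0 0 0 1"
}}

```text
time: 10.75
position: [0.3915, -0.2501, 0.0028]
tool_rot: [3.125, 0.323, 0.0]
ft_force: [-0.1, -0.4, 3.0]
grip_width: 0.684
grip_force: 20.0
```

Request:
{"name": "jog_arm", "arguments": {
  "rows": "0 0 0 0 0 0 1;0 0 -1 0 0 0 1;0 0 -3 0 0 0 1;0 0 -3 0 0 -0.1 1;0 0 0 0 0 -0.16 1"
}}

```text
time: 11.38
position: [0.3933, -0.2511, 0.0755]
tool_rot: [3.051, 0.731, 0.005]
ft_force: [0.4, -0.1, -0.0]
grip_width: 0.681
grip_force: 20.0
```

Request:
{"name": "jog_arm", "arguments": {
  "rows": "0 0 0 0 0 -0.16 1;0 0 0 0 0 -0.16 1;0 0 0 0 0 -0.16 1;0 0 0 0 0 -0.16 1;0 0 0 0 0 -0.16 1"
}}

```text
time: 12.0
position: [0.3915, -0.2499, 0.073]
tool_rot: [2.528, 1.865, -0.0]
ft_force: [-0.3, 0.0, -0.3]
grip_width: 0.687
grip_force: 20.0
```

Request:
{"name": "jog_arm", "arguments": {
  "rows": "0 0 0 0 0 -0.16 1;0 0 0 0 0 -0.16 1;0 0 0 0 0 -0.16 1;0 0 0 0 0 0 1"
}}

```text
time: 12.5
position: [0.3915, -0.25, 0.0729]
tool_rot: [2.021, 2.405, -0.0]
ft_force: [-0.1, 0.8, -0.7]
grip_width: 0.682
grip_force: 20.0
```

```bash
cat >> w.py <<'E'
A=1.618; EX=np.array([np.cos(A),np.sin(A)]); C=np.array([.5396,-.0306])
def onboard(x,z): go((*(C+EX*x),z),A-np.pi/2)
E
python3 -c "
from w import *
onboard(-.095,.0225)"
```

```text
t 12.5 pos [ 0.3915 -0.25    0.0729] shift cm [ 9.63 17.18  5.04] turn [0.    0.    0.126] q7 0.62
```

Request:
{"name": "jog_arm", "arguments": {
  "rows": "0 0 0 0 0 0.126 1;3 4 0 0 0 0 1;3 4 0 0 0 0 1;3 4 0 0 0 0 1;2.7 3.8 0 0 0 0 1"
}}

```text
time: 13.12
position: [0.5448, -0.1243, 0.0729]
tool_rot: [2.17, 2.271, 0.0]
ft_force: [-0.2, -0.8, -0.7]
grip_width: 0.682
grip_force: 20.0
```

Request:
{"name": "jog_arm", "arguments": {
  "rows": "0 0 1 0 0 0 1;0 0 2 0 0 0 1;0 0 1.4 0 0 0 1;0 0 0.4 0 0 0 1;0 0 0 0 0 0 1"
}}

```text
time: 13.75
position: [0.543, -0.1259, 0.0242]
tool_rot: [-2.167, -2.274, 0.001]
ft_force: [-0.2, -0.6, -0.1]
grip_width: 0.684
grip_force: 20.0
```

```bash
python3 -c "
from w import *
onboard(0,.022)"
```

```text
t 13.75 pos [ 0.543  -0.1259  0.0242] shift cm [9.54 0.12 0.22] turn [-0.001  0.     0.001] q7 -0.01
```

Request:
{"name": "jog_arm", "arguments": {
  "rows": "2 0.1 0.15 0 0 0 1;2 0 0 0 0 0 1;2 0 0 0 0 0 1;1.5 0 0 0 0 0 1;1 0 0 0 0 0 1"
}}

```text
time: 14.38
position: [0.5401, -0.0387, 0.023]
tool_rot: [-2.164, -2.277, -0.0]
ft_force: [-0.4, -0.3, -1.9]
grip_width: 0.68
grip_force: 20.0
```

Request:
{"name": "jog_arm", "arguments": {
  "rows": "1 0 0 0 0 0 1;0 0 0 0 0 0 1;0 0 0.1 0 0 0 1;0 0 0 0 0 0 -0.7;0 0 0 0 0 0 -0.9"
}}

```text
time: 15.0
position: [0.5401, -0.0311, 0.0222]
tool_rot: [2.167, 2.274, 0.0]
ft_force: [-0.0, 0.7, 0.4]
grip_width: 0.829
grip_force: 0.0
```

Request:
{"name": "jog_arm", "arguments": {
  "rows": "0 0 0 0 0 0 -0.9;0 0 -2 0 0 0 -0.9;0 0 -5 0 0 0 -0.9;-5 0 0 0 0 0 -0.9;-5 0 0 0 0 0 -0.9"
}}

```text
time: 15.62
position: [0.5461, -0.1312, 0.0948]
tool_rot: [2.161, 2.275, 0.002]
ft_force: [0.7, -0.6, -0.3]
grip_width: 0.948
grip_force: 0.0
```

```bash
cat > chk.py <<'E'
from w import *
t=imaging.get_image("top")
print("board",[b for b in blobs(t,(5,80,70),(25,255,255),.012,10000,30000)])
print("white",[b for b in blobs(t,(10,10,110),(45,120,255),.006,2500,12000)])
cv2.imwrite("pics/cur.png",t["img"]); 
E
python3 -c "
from chk import *
go((.3875,-.374,.08),.116+np.pi/2); go((.555,-.3773,.08),.141+np.pi/2)"
```

```text
board [(array([539.3, -28.4]), np.float32(1.604), array([130.1, 189.1])), (array([ 551.4, -181.2]), np.float32(0.902), array([ 81.3, 135.8])), (array([ 541.9, -795.7]), np.float32(3.086), array([ 99.5, 216.4]))]
white []
t 15.675 pos [ 0.5452 -0.1413  0.0939] shift cm [-22.59 -16.71   1.51] turn [0.007 0.004 1.496] q7 0.06
t 15.675 pos [ 0.5452 -0.1413  0.0939] shift cm [-2.361e+01  1.000e-02  1.550e+00] turn [0.007 0.004 1.471] q7 0.06
```

Request:
{"name": "jog_arm", "arguments": {
  "rows": "-4.6 0 0.3 0 0 0 -0.9;-4.6 0 0.3 0 0 0 -0.9;-4.6 0 0.3 0 0 0 -0.9;-4.6 0 0.3 0 0 0 -0.9;-4.4 0 0.3 0 0 0.15 -0.9"
}}

```text
time: 16.3
position: [0.5562, -0.3599, 0.0785]
tool_rot: [2.334, 2.101, 0.001]
ft_force: [1.0, 0.2, 0.9]
grip_width: 0.951
grip_force: 0.0
```

Request:
{"name": "jog_arm", "arguments": {
  "rows": "0 0 0 0 0 0.165 -0.9;0 0 0 0 0 0.165 -0.9;0 0 0 0 0 0.165 -0.9;0 0 0 0 0 0.165 -0.9;0 0 0 0 0 0.165 -0.9"
}}

```text
time: 16.92
position: [0.5565, -0.3579, 0.0787]
tool_rot: [2.982, 0.987, 0.002]
ft_force: [-0.4, -0.1, 0.7]
grip_width: 0.948
grip_force: 0.0
```

Request:
{"name": "jog_arm", "arguments": {
  "rows": "0 0 0 0 0 0.165 -0.9;0 0 0 0 0 0.165 -0.9;0 0 0 0 0 0.165 -0.9;0 0 0 0 0 0 -0.9"
}}

```text
time: 17.42
position: [0.5565, -0.358, 0.0785]
tool_rot: [3.132, 0.238, 0.002]
ft_force: [0.4, -0.0, -0.4]
grip_width: 0.95
grip_force: 0.0
```

```bash
cat >> w.py <<'E'
def autoedge(z=.002):
    """far-edge corners of the pale card nearest the TCP, from the wrist view"""
    d=imaging.get_image("wrist"); h=cv2.cvtColor(d["img"],cv2.COLOR_BGR2HSV)
    cv2.imwrite("pics/w.png",d["img"])
    m=cv2.inRange(h,np.array((8,25,40)),np.array((40,255,255))); m[:110]=0; m[225:]=0; m[:,:175]=0; m[:,345:]=0
    m=cv2.morphologyEx(m,cv2.MORPH_CLOSE,np.ones((9,9)))
    c=max(cv2.findContours(m,cv2.RETR_EXTERNAL,cv2.CHAIN_APPROX_NONE)[0],key=cv2.contourArea)[:,0]
    a=c[np.argmin(c[:,0]+c[:,1])]; b=c[np.argmin(c[:,1]-c[:,0])]; print(a,b); edge(a,b,d,z)
E
python3 -c "
from chk import *
autoedge()
go((.555,-.3773,.002),.141+np.pi/2)"
```

```text
board [(array([539.3, -27.9]), np.float32(1.617), array([128.8, 189.6])), (array([ 541.9, -795.7]), np.float32(3.086), array([ 99.5, 216.4]))]
white [(array([ 994.5, -748.9]), np.float32(1.882), array([ 32.8, 136.3]))]
[175 110] [344 140]
centre [ 0.5645 -0.3547] yaw -0.019 w 0.1393
t 17.525 pos [ 0.5563 -0.3579  0.0779] shift cm [ 0.85 -0.2   7.59] turn [ 0.    -0.001  0.172] q7 -1.01
t 17.525 pos [ 0.5563 -0.3579  0.0779] shift cm [-0.43  1.89  7.59] turn [ 0.    -0.001  0.012] q7 -1.01
```

View pics/w.png

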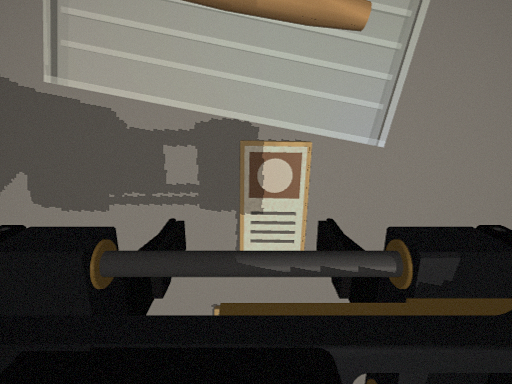

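The far edge runs from (240,142) to (312,142), which agrees with the top view (−0.4, +1.8 cm).

Request:
{"name": "jog_arm", "arguments": {
  "rows": "-0.45 1.8 2 0 0 0.01 -0.9;0 0 3 0 0 0 -0.9;0 0 1.8 0 0 0 -0.9;0 0 0.5 0 0 0 -0.9;0 0 0.2 0 0 0 -0.9"
}}

```text
time: 18.15
position: [0.5545, -0.3766, 0.002]
tool_rot: [3.134, 0.22, 0.001]
ft_force: [-0.1, 0.2, 0.2]
grip_width: 0.949
grip_force: 0.0
```

Request:
{"name": "jog_arm", "arguments": {
  "rows": "0 0 0 0 0 0 -0.9;0 0 0 0 0 0 1;0 0 0 0 0 0 1;0 0 0 0 0 0 1;0 0 0 0 0 0 1"
}}

```text
time: 18.77
position: [0.5543, -0.3767, 0.0024]
tool_rot: [3.133, 0.219, 0.0]
ft_force: [-0.1, 0.3, 0.8]
grip_width: 0.678
grip_force: 20.0
```

Request:
{"name": "jog_arm", "arguments": {
  "rows": "0 0 0 0 0 0 1;0 0 -1 0 0 0 1;0 0 -3 0 0 0 1;0 0 -3.5 0 0 0 1;0 0 0 0 0 -0.16 1"
}}

```text
time: 19.4
position: [0.5565, -0.3778, 0.0816]
tool_rot: [3.1, 0.475, 0.008]
ft_force: [-0.1, -0.4, -0.0]
grip_width: 0.686
grip_force: 20.0
```

Request:
{"name": "jog_arm", "arguments": {
  "rows": "0 0 0 0 0 -0.165 1;0 0 0 0 0 -0.165 1;0 0 0 0 0 -0.165 1;0 0 0 0 0 -0.165 1;0 0 0 0 0 -0.165 1"
}}

```text
time: 20.02
position: [0.5541, -0.3766, 0.0776]
tool_rot: [2.653, 1.682, -0.0]
ft_force: [0.0, 0.9, 0.4]
grip_width: 0.684
grip_force: 20.0
```

Request:
{"name": "jog_arm", "arguments": {
  "rows": "0 0 0 0 0 -0.165 1;0 0 0 0 0 -0.165 1;0 0 0 0 0 -0.165 1;0 0 0 0 0 0 1"
}}

```text
time: 20.52
position: [0.5541, -0.3767, 0.0774]
tool_rot: [2.169, 2.273, 0.0]
ft_force: [-0.6, -0.6, 0.8]
grip_width: 0.682
grip_force: 20.0
```

```bash
sed -i 's/-.0306/-.0280/' w.py
python3 -c "
from w import *
onboard(-.095,.028)"
```

```text
t 20.525 pos [ 0.5541 -0.3767  0.0774] shift cm [25.4   0.19  4.94] turn [ 0. -0. -0.] q7 0.38
```

Request:
{"name": "jog_arm", "arguments": {
  "rows": "5 0 0 0 0 0 1;5 0 0 0 0 0 1;5 0 0 0 0 0 1;5 0.1 0 0 0 0 1;5 0.1 0 0 0 0 1"
}}

```text
time: 21.15
position: [0.5439, -0.1252, 0.0775]
tool_rot: [2.17, 2.27, 0.0]
ft_force: [0.5, 0.8, -0.3]
grip_width: 0.686
grip_force: 20.0
```

Request:
{"name": "jog_arm", "arguments": {
  "rows": "0.3 0 1 0 0 0 1;0 0 2 0 0 0 1;0 0 1.4 0 0 0 1;0 0 0.4 0 0 0 1;0 0 0 0 0 0 1"
}}

```text
time: 21.78
position: [0.5435, -0.1243, 0.0284]
tool_rot: [-2.167, -2.273, 0.0]
ft_force: [0.1, 0.7, -0.0]
grip_width: 0.679
grip_force: 20.0
```

```bash

python3 -c "
from w import *
onboard(0,.0275)"
```

```text
t 21.775 pos [ 0.5435 -0.1243  0.0284] shift cm [9.64 0.07 0.1 ] turn [-0.001 -0.001  0.   ] q7 -0.01
```

Request:
{"name": "jog_arm", "arguments": {
  "rows": "2 0.07 0.05 0 0 0 1;2 0 0 0 0 0 1;2 0 0 0 0 0 1;1.5 0 0 0 0 0 1;1 0 0 0 0 0 1"
}}

```text
time: 22.4
position: [0.54, -0.037, 0.0286]
tool_rot: [-2.164, -2.277, -0.0]
ft_force: [-0.0, -1.8, -1.2]
grip_width: 0.683
grip_force: 20.0
```

Request:
{"name": "jog_arm", "arguments": {
  "rows": "1.2 0 0 0 0 0 1;0 0 0 0 0 0 1;0 0 0.1 0 0 0 1;0 0 0 0 0 0 -0.7;0 0 0 0 0 0 -0.9"
}}

```text
time: 23.02
position: [0.54, -0.0275, 0.0277]
tool_rot: [2.167, 2.274, -0.0]
ft_force: [0.3, -0.7, 0.1]
grip_width: 0.83
grip_force: 0.0
```

Request:
{"name": "jog_arm", "arguments": {
  "rows": "0 0 0 0 0 0 -0.9;0 0 -2 0 0 0 -0.9;0 0 -5 0 0 0 -0.9;-5 0 0 0 0 0 -0.9;-5 0 0 0 0 0 -0.9"
}}

```text
time: 23.65
position: [0.5459, -0.1276, 0.1003]
tool_rot: [2.161, 2.275, 0.002]
ft_force: [-0.1, -0.8, 0.4]
grip_width: 0.95
grip_force: 0.0
```

Request:
{"name": "jog_arm", "arguments": {
  "rows": "-4 -4 0 0 0 0 -0.9;-4 -4 0 0 0 0 -0.9;-4 -4 0 0 0 0 -0.9;0 -3 0 0 0 0.15 -0.9;0 0 0 0 0 0.15 -0.9"
}}

```text
time: 24.28
position: [0.3985, -0.2554, 0.0988]
tool_rot: [2.49, 1.914, -0.003]
ft_force: [0.1, 0.1, 0.3]
grip_width: 0.954
grip_force: 0.0
```

```bash

python3 -c "
from chk import *
go((.3875,-.374,.08),.116+np.pi/2)"
```

```text
board [(array([539. , -24.2]), np.float32(1.621), array([129.1, 189.1])), (array([ 541.9, -795.7]), np.float32(3.086), array([ 99.5, 216.4]))]
white []
t 24.325 pos [ 0.4    -0.2549  0.099 ] shift cm [-11.82   1.88   1.93] turn [2.000e-03 1.000e-03 1.192e+00] q7 0.2
```

Request:
{"name": "jog_arm", "arguments": {
  "rows": "-4 0.6 0.5 0 0 0 -0.9;-4 0.6 0.5 0 0 0 -0.9;-3.8 0.6 0.5 0 0 0 -0.9;0 0 0.4 0 0 0.17 -0.9;0 0 0 0 0 0.17 -0.9"
}}

```text
time: 24.95
position: [0.3894, -0.373, 0.0792]
tool_rot: [2.774, 1.473, 0.002]
ft_force: [-0.9, 0.7, 0.3]
grip_width: 0.948
grip_force: 0.0
```

Request:
{"name": "jog_arm", "arguments": {
  "rows": "0 0 0 0 0 0.17 -0.9;0 0 0 0 0 0.17 -0.9;0 0 0 0 0 0.17 -0.9;0 0 0 0 0 0.17 -0.9;0 0 0 0 0 0.17 -0.9"
}}

```text
time: 25.58
position: [0.3898, -0.3727, 0.0799]
tool_rot: [3.134, 0.2, 0.002]
ft_force: [-0.6, -0.2, -0.1]
grip_width: 0.947
grip_force: 0.0
```

Request:
{"name": "jog_arm", "arguments": {
  "rows": "0 0 0 0 0 0 -0.9;0 0 0 0 0 0 -0.9"
}}

```text
time: 25.82
position: [0.3893, -0.3726, 0.0792]
tool_rot: [3.134, 0.21, 0.001]
ft_force: [-0.3, -0.3, 0.3]
grip_width: 0.951
grip_force: 0.0
```

```bash

python3 -c "
from chk import *
d=imaging.get_image('wrist'); 
cv2.imwrite('pics/w4.png',np.vstack([d['img'],t['img'][150:280,150:406][:, :].repeat(2,1).repeat(2,0)])[:600])
go((.3875,-.374,.002),.116+np.pi/2)"
```

```text
board [(array([539. , -24.2]), np.float32(1.619), array([129.5, 188.9])), (array([ 541.9, -795.7]), np.float32(3.086), array([ 99.5, 216.4]))]
white []
t 25.925 pos [ 0.389  -0.3727  0.0789] shift cm [-0.17  0.11  7.69] turn [ 0.    -0.     0.016] q7 -0.81
```

View pics/w4.png

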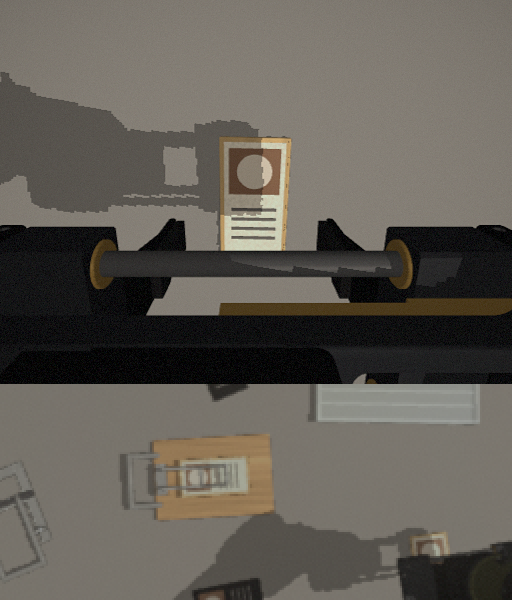

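The fourth card is squarely under the fingers (far edge (219,138) to (291,138)), and the three-card stack looks neat and centred. Grasping it.

Request:
{"name": "jog_arm", "arguments": {
  "rows": "-0.2 0.1 2 0 0 0.02 -0.9;0 0 3 0 0 0 -0.9;0 0 1.9 0 0 0 -0.9;0 0 0.5 0 0 0 -0.9;0 0 0.2 0 0 0 -0.9"
}}

```text
time: 26.55
position: [0.3873, -0.3741, 0.0028]
tool_rot: [3.136, 0.173, 0.001]
ft_force: [1.0, 0.1, 1.2]
grip_width: 0.949
grip_force: 0.0
```

Request:
{"name": "jog_arm", "arguments": {
  "rows": "0 0 0 0 0 0 -0.9;0 0 0 0 0 0 1;0 0 0 0 0 0 1;0 0 0 0 0 0 1;0 0 0 0 0 0 1"
}}

```text
time: 27.18
position: [0.387, -0.3741, 0.0028]
tool_rot: [3.136, 0.173, 0.0]
ft_force: [-0.4, 0.1, 0.9]
grip_width: 0.682
grip_force: 20.0
```

Request:
{"name": "jog_arm", "arguments": {
  "rows": "0 0 0 0 0 0 1;0 0 -1 0 0 0 1;0 0 -3 0 0 0 1;0 0 -3.5 0 0 0 1;0 0 0 0 0 -0.16 1"
}}

```text
time: 27.8
position: [0.3889, -0.3755, 0.0813]
tool_rot: [3.107, 0.428, 0.006]
ft_force: [-0.4, -0.7, -0.7]
grip_width: 0.684
grip_force: 20.0
```

Request:
{"name": "jog_arm", "arguments": {
  "rows": "0 0 0 0 0 -0.165 1;0 0 0 0 0 -0.165 1;0 0 0 0 0 -0.165 1;0 0 0 0 0 -0.165 1;0 0 0 0 0 -0.165 1"
}}

```text
time: 28.42
position: [0.387, -0.3739, 0.078]
tool_rot: [2.678, 1.642, -0.0]
ft_force: [0.1, 0.2, -0.4]
grip_width: 0.686
grip_force: 20.0
```

Request:
{"name": "jog_arm", "arguments": {
  "rows": "0 0 0 0 0 -0.165 1;0 0 0 0 0 -0.165 1;0 0 0 0 0 -0.165 1;0 0 0 0 0 -0.015 1;0 0 0 0 0 0 1"
}}

```text
time: 29.05
position: [0.3869, -0.374, 0.0778]
tool_rot: [2.186, 2.256, -0.0]
ft_force: [0.3, 0.2, -0.3]
grip_width: 0.684
grip_force: 20.0
```

```bash
sed -i 's/-.0280/-.0242/; s/A=1.618/A=1.62/; s/\[.5396/[.5390/' w.py
python3 -c "
from w import *
onboard(-.095,.0335)"
```

```text
t 29.05 pos [ 0.3869 -0.374   0.0778] shift cm [24.99 16.47  4.42] turn [ 0.     0.    -0.018] q7 0.62
```

Request:
{"name": "jog_arm", "arguments": {
  "rows": "0 0 0 0 0 -0.018 1;4.1 2.8 0 0 0 0 1;4.1 2.8 0 0 0 0 1;4.1 2.8 0 0 0 0 1;4.1 2.8 0 0 0 0 1"
}}

```text
time: 29.68
position: [0.491, -0.2031, 0.0777]
tool_rot: [2.163, 2.277, -0.0]
ft_force: [1.1, -0.3, -0.2]
grip_width: 0.68
grip_force: 20.0
```

Request:
{"name": "jog_arm", "arguments": {
  "rows": "4.1 2.8 0 0 0 0 1;4.1 2.8 0 0 0 0 1;0 0 2.5 0 0 0 1;0 0 1.4 0 0 0 1;0 0 0.4 0 0 0 1"
}}

```text
time: 30.3
position: [0.5408, -0.1203, 0.0334]
tool_rot: [-2.163, -2.276, 0.002]
ft_force: [-0.2, 0.4, 0.7]
grip_width: 0.678
grip_force: 20.0
```

Request:
{"name": "jog_arm", "arguments": {
  "rows": "0 0 0 0 0 0 1"
}}

```text
time: 30.42
position: [0.5417, -0.1204, 0.0345]
tool_rot: [-2.165, -2.277, 0.0]
ft_force: [-0.7, -0.3, 0.6]
grip_width: 0.685
grip_force: 20.0
```

```bash

python3 -c "
from w import *
onboard(0,.0335)"
```

```text
t 30.425 pos [ 0.5417 -0.1204  0.0345] shift cm [9.62 0.22 0.1 ] turn [-0.     0.     0.001] q7 -0.01
```

Request:
{"name": "jog_arm", "arguments": {
  "rows": "2 0.1 0.05 0 0 0 1;2 0.1 0 0 0 0 1;2 0 0 0 0 0 1;1.5 0 0 0 0 0 1;1 0 0 0 0 0 1"
}}

```text
time: 31.05
position: [0.5392, -0.0326, 0.034]
tool_rot: [-2.161, -2.28, -0.0]
ft_force: [0.1, -0.2, -2.0]
grip_width: 0.685
grip_force: 20.0
```

Request:
{"name": "jog_arm", "arguments": {
  "rows": "1.3 0 0 0 0 0 1;0 0 0 0 0 0 1;0 0 0.1 0 0 0 1;0 0 0 0 0 0 -0.7;0 0 0 0 0 0 -0.9"
}}

```text
time: 31.68
position: [0.5391, -0.0223, 0.0332]
tool_rot: [2.163, 2.277, -0.0]
ft_force: [0.0, -0.2, -0.1]
grip_width: 0.829
grip_force: 0.0
```

Request:
{"name": "jog_arm", "arguments": {
  "rows": "0 0 0 0 0 0 -0.9;0 0 -2 0 0 0 -0.9;0 0 -5 0 0 0 -0.9;0 0 -5 0 0 0 -0.9;4 -1.6 0 0 0 0 -0.9"
}}

```text
time: 32.3
position: [0.525, 0.0154, 0.1587]
tool_rot: [2.164, 2.266, 0.009]
ft_force: [-0.0, 1.2, 0.2]
grip_width: 0.951
grip_force: 0.0
```

Request:
{"name": "jog_arm", "arguments": {
  "rows": "5 -2 0 0 0 0 -0.9;5 -2 0 0 0 0 -0.9;5 -2 0 0 0 0 -0.9;5 -2 0 0 0 0 -0.9;2 -1 0 0 0 0 -0.9"
}}

```text
time: 32.92
position: [0.4178, 0.2363, 0.1546]
tool_rot: [2.156, 2.283, 0.003]
ft_force: [-0.2, -0.6, 1.4]
grip_width: 0.948
grip_force: 0.0
```

```bash

python3 -c "
from chk import *
go((.390,.2755,.14),.375)
d=imaging.get_image('wrist'); 
cv2.imwrite('pics/w5.png',np.hstack([d['img'],cv2.resize(t['img'][190:254,225:295],(286,262))[np.r_[0:262,np.zeros(122,int)]]]))"
```

```text
board [(array([538.9, -19.2]), np.float32(1.625), array([129. , 189.1])), (array([ 540.8, -814.9]), np.float32(3.086), array([ 61.1, 216.4]))]
white []
t 32.975 pos [0.4167 0.2381 0.1546] shift cm [ 3.89 -2.44  1.46] turn [ 0.002 -0.001 -0.316] q7 -0.56
```

View pics/w5.png

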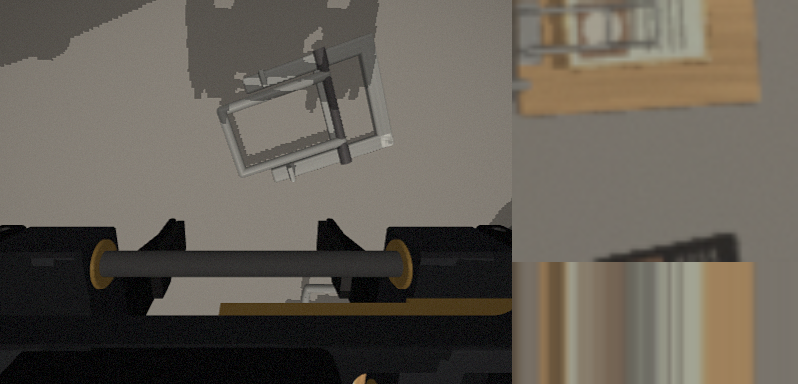

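The kick bar runs from about (223,113) to (243,173) and the hinge rod from (320,50) to (347,162).

```bash

python3 -c "
from w import *
d=imaging.get_image('wrist')
K=p2w(d,[(223,113),(243,173)],.02)[:,:2]; H=p2w(d,[(320,50),(347,162)],.02)[:,:2]
k=K.mean(0);h=H.mean(0);v=h-k
print(k,h,np.linalg.norm(v),np.arctan2(v[1],v[0]),np.linalg.norm(K[1]-K[0]),[np.arctan2(*(x[0]-x[1]))for x in(K,H)])
g=cv2.cvtColor(d['img'],cv2.COLOR_BGR2GRAY); cv2.imwrite('pics/w6.png',cv2.resize(g[20:200,190:410],None,fx=3.3,fy=3.3,interpolation=cv2.INTER_CUBIC))
s=ctrl.get_state(); a=.385
go((*k,.14),a)
"
```

```text
[0.39670788 0.27638907] [0.49713581 0.31725506] 0.10842415541748529 0.3864564013949628 0.0652577589449567 [np.float64(-0.3656298159248247), np.float64(-0.37791897814443864)]
t 33.075 pos [0.4193 0.2335 0.1541] shift cm [ 4.41 -2.02  1.4 ] turn [ 0.002  0.001 -0.33 ] q7 -0.55
```

View pics/w6.png

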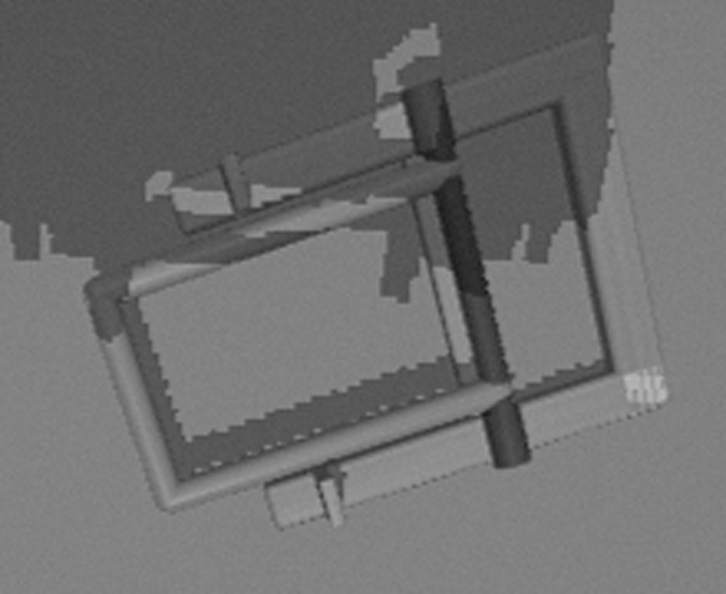

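```bash
cat >> w.py <<'E'
EA=.378; EO=np.array([.4608,.3022]); DX=np.array([np.cos(EA),np.sin(EA)]); DY=np.array([-DX[1],DX[0]])
def ez(x,y,z): return (*(EO+DX*x+DY*y),z)   # easel -> world
E
python3 -c "
from w import *
go(ez(-.07,0,.06),EA)
p=np.linspace(0,1.79,13); P=np.c_[-11*np.cos(p),11*np.sin(p)]; print(np.diff(P,axis=0).round(2).tolist())
"
```

```text
t 33.075 pos [0.4193 0.2335 0.1541] shift cm [ 4.41 -2.13  9.4 ] turn [ 0.002  0.001 -0.323] q7 -0.55
[[0.12, 1.63], [0.36, 1.6], [0.6, 1.53], [0.82, 1.42], [1.02, 1.28], [1.2, 1.12], [1.35, 0.93], [1.47, 0.72], [1.56, 0.49], [1.62, 0.25], [1.64, 0.01], [1.62, -0.24]]
```

Request:
{"name": "jog_arm", "arguments": {
  "rows": "2.2 -1.05 0 0 0 0 0;2.2 -1.05 0 0 0 0 0;0 0 2 0 0 -0.16 0;0 0 3 0 0 -0.163 0;0 0 3 0 0 0 0"
}}

```text
time: 33.7
position: [0.3981, 0.2735, 0.0726]
tool_rot: [1.77, 2.594, 0.0]
ft_force: [-0.2, 0.1, 0.4]
grip_width: 0.527
grip_force: 0.0
```

Request:
{"name": "jog_arm", "arguments": {
  "rows": "0 0 0.5 0 0 0 0;0 0 0 0 0 0 0",
  "force": 10
}}

```text
time: 33.95
position: [0.397, 0.2749, 0.0686]
tool_rot: [1.77, 2.595, 0.0]
ft_force: [-0.2, 0.7, 0.8]
grip_width: 0.502
grip_force: 0.0
```

```bash
python3 -c "
from w import *
go(ez(-.07,0,.005),EA)
d=imaging.get_image('wrist');cv2.imwrite('pics/w7.png',d['img'])
print(w2p(d,[ez(-.07,0,.017),ez(-.07,.034,.017),ez(-.07,-.034,.017),ez(.04,0,.017)]).round(0))
"
```

```text
t 33.95 pos [0.397  0.2749 0.0686] shift cm [ 0.18 -0.07  6.36] turn [ 0.    -0.    -0.005] q7 -0.49
[[251. 206.]
 [251. 164.]
 [251. 245.]
 [388. 206.]]
```

View pics/w7.png

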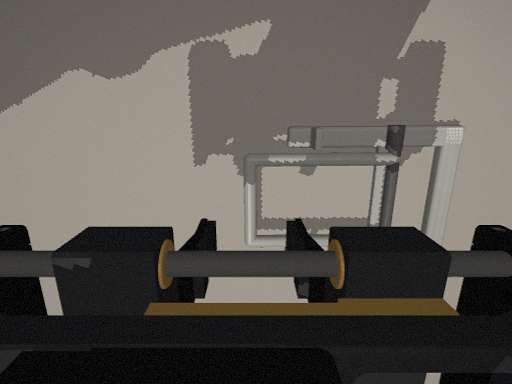

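The bar lies at column ~250, between the fingers (~205 and ~297). Going down, closing, then carrying it round its arc.

Request:
{"name": "jog_arm", "arguments": {
  "rows": "0.4 0 2 0 0 0 0;0 0 2.5 0 0 0 0;0 0 1.4 0 0 0 0;0 0 0.4 0 0 0 0;0 0 0 0 0 0 1"
}}

```text
time: 34.62
position: [0.3952, 0.2794, 0.0056]
tool_rot: [1.768, 2.596, 0.001]
ft_force: [0.1, -0.1, 0.3]
grip_width: 0.447
grip_force: 0.0
```

Request:
{"name": "jog_arm", "arguments": {
  "rows": "0 0 0 0 0 0 1;0 0 0 0 0 0 1;0 0 0 0 0 0 1;0 0 0 0 0 0 1"
}}

```text
time: 35.12
position: [0.3947, 0.2791, 0.0052]
tool_rot: [1.768, 2.596, -0.0]
ft_force: [-0.9, -0.3, 2.0]
grip_width: 0.108
grip_force: 10.0
```

```bash
python3 -c "
from w import *
go(ez(-.07,0,.005),EA)
"
```

```text
t 35.125 pos [0.3947 0.2791 0.0052] shift cm [-0.29 -0.    0.02] turn [-0.     0.    -0.003] q7 -0.61
```

Gripped: the opening is 9.4 mm, about the bar's 10 mm. Carrying it round.

Request:
{"name": "jog_arm", "arguments": {
  "rows": "0 0.12 -1.63 0 0 0 1;0 0.36 -1.6 0 0 0 1;0 0.6 -1.53 0 0 0 1;0 0.82 -1.42 0 0 0 1;0 1.02 -1.28 0 0 0 1"
}}

```text
time: 35.75
position: [0.4198, 0.2891, 0.0802]
tool_rot: [-1.767, -2.595, 0.009]
ft_force: [-8.3, -4.1, 3.8]
grip_width: 0.106
grip_force: 10.0
```

Request:
{"name": "jog_arm", "arguments": {
  "rows": "0 1.2 -1.12 0 0 0 1;0 1.35 -0.93 0 0 0 1;0 1.47 -0.72 0 0 0 1;0 1.56 -0.49 0 0 0 1;0 1.62 -0.25 0 0 0 1"
}}

```text
time: 36.38
position: [0.49, 0.317, 0.1162]
tool_rot: [1.769, 2.596, 0.002]
ft_force: [-2.2, 0.0, 2.3]
grip_width: 0.107
grip_force: 10.0
```

Request:
{"name": "jog_arm", "arguments": {
  "rows": "0 1.64 0 0 0 0 1;0 1.62 0.24 0 0 0 1;0 0.3 0.06 0 0 0 1;0 0 0 0 0 0 1"
}}

```text
time: 36.88
position: [0.5184, 0.3283, 0.1127]
tool_rot: [-1.765, -2.594, 0.014]
ft_force: [-12.7, -6.5, 11.3]
grip_width: 0.109
grip_force: 10.0
```

```bash
python3 -c "
from w import *
go(ez(.063,0,.1126),EA); s=ctrl.get_state(); print(s['ft_force'],s['grip_width'],s['grip_force'])
"
```

```text
t 36.875 pos [0.5184 0.3283 0.1127] shift cm [-0.3  -0.02  0.01] turn [-0.009  0.002 -0.002] q7 -0.54
[-12.65266026  -6.51021622  11.25398167] 0.10927580406362768 10.006553828716278
```

It's hard against the stop. Releasing, then over to the clipboard handle.

Request:
{"name": "jog_arm", "arguments": {
  "rows": "0 -0.3 0 0 0 0 1;0 0 0 0 0 0 0.3;0 0 0 0 0 0 0.3;0 0 -3 0 0 0 0.4;0 0 -4 0 0 0 0.4"
}}

```text
time: 37.5
position: [0.5196, 0.3276, 0.1816]
tool_rot: [-1.769, -2.595, 0.001]
ft_force: [1.2, -0.7, 0.6]
grip_width: 0.299
grip_force: 0.0
```

Request:
{"name": "jog_arm", "arguments": {
  "rows": "-4 0 0 0 0 -0.15 0.4;-4 0 0 0 0 -0.16 0.4;-4 0 0 0 0 -0.16 0.4;-4 0 0 0 0 -0.16 0.4;0 0 0 0 0 -0.16 0.4"
}}

```text
time: 38.12
position: [0.6131, 0.1939, 0.181]
tool_rot: [0.637, 3.075, -0.001]
ft_force: [-0.8, 1.0, -0.3]
grip_width: 0.303
grip_force: 0.0
```

Request:
{"name": "jog_arm", "arguments": {
  "rows": "0 0 0 0 0 -0.16 0.4;0 0 0 0 0 -0.16 0.4;0 0 0 0 0 -0.14 0.4;0 0 0 0 0 0 0.4"
}}

```text
time: 38.62
position: [0.6099, 0.1985, 0.1815]
tool_rot: [-0.081, 3.14, 0.001]
ft_force: [0.2, -0.3, 0.8]
grip_width: 0.302
grip_force: 0.0
```

```bash
python3 -c "
from chk import *
s=imaging.get_image('scene')['img']
cv2.imwrite('pics/c8.png',np.hstack([cv2.resize(s[130:320,220:400],(400,422)),cv2.resize(t['img'][150:280,110:310],(400,422)[:2] if 0 else (400,260))[np.r_[0:260,np.zeros(162,int)]]]))
go((.5317,.1136,.1),1.625)
"
```

```text
board [(array([ 541.8, -797.3]), np.float32(3.086), array([ 96.3, 216.4]))]
white []
t 38.725 pos [0.6096 0.1986 0.1816] shift cm [ 8.22 -8.1   8.16] turn [ 0.     0.    -0.003] q7 0.88
```

View pics/c8.png

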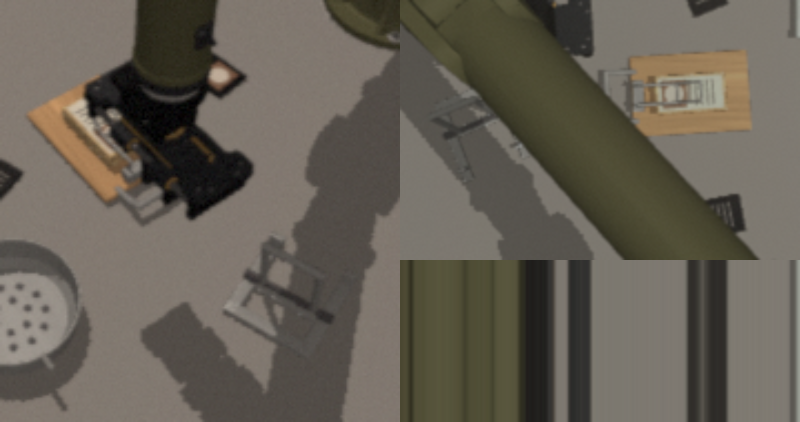

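The kickstand is upright at about (290,265) in the left half, and the card pile is still neat on the board. Now grasping the handle.

Request:
{"name": "jog_arm", "arguments": {
  "rows": "4.1 -4 0 0 0 0 0.45;4.1 -4.1 2 0 0 0 0.45;0 0 4 0 0 0 0.45;0 0 4 0 0 0 0.45;0 0 2 0 0 0 0.45",
  "force": 25
}}

```text
time: 39.35
position: [0.5309, 0.1125, 0.0601]
tool_rot: [0.081, -3.139, 0.001]
ft_force: [-0.2, 0.3, -0.1]
grip_width: 0.277
grip_force: 0.0
```

Request:
{"name": "jog_arm", "arguments": {
  "rows": "0 0 0 0 0 0 0.45;0 0 0 0 0 0 0.45"
}}

```text
time: 39.6
position: [0.5327, 0.1146, 0.0631]
tool_rot: [-0.086, 3.138, 0.001]
ft_force: [-0.5, 0.1, 0.7]
grip_width: 0.271
grip_force: 0.0
```

```bash
python3 -c "
from w import *
d=imaging.get_image('top'); print([b for b in blobs(d,(5,80,70),(25,255,255),.012,2000,30000)])
go((.5317,.1136,.009),1.625)
"
```

```text
[(array([538.9, -20. ]), np.float32(1.622), array([128.9, 187.4])), (array([ 541.9, -795.7]), np.float32(3.086), array([ 99.5, 216.4])), (array([ 708.8, -320. ]), np.float32(1.556), array([ 22.9, 198.1]))]
t 39.65 pos [0.5328 0.1145 0.0632] shift cm [ 0.13 -0.09  5.42] turn [0.    0.002 0.001] q7 0.95
```

Request:
{"name": "jog_arm", "arguments": {
  "rows": "0.1 -0.1 2 0 0 0 0.45;0 0 2 0 0 0 0.45;0 0 1 0 0 0 0.45;0 0 0.3 0 0 0 0.45;0 0 0 0 0 0 0.45"
}}

```text
time: 40.28
position: [0.5307, 0.1127, 0.0086]
tool_rot: [0.086, -3.14, -0.0]
ft_force: [0.9, 1.0, 1.0]
grip_width: 0.275
grip_force: 0.0
```

Request:
{"name": "jog_arm", "arguments": {
  "rows": "0 0 0 0 0 0 1;0 0 0 0 0 0 1;0 0 0 0 0 0 1;0 0 0 0 0 0 1"
}}

```text
time: 40.78
position: [0.5311, 0.1131, 0.0092]
tool_rot: [-0.085, 3.14, 0.001]
ft_force: [0.1, 1.9, 2.1]
grip_width: 0.1
grip_force: 25.0
```

```bash
python3 -c "
from w import *
# arc of the bar about the foot edge: radius vector at rest (0.228 along, .022-.003 up)
r=np.hypot(22.8,1.9); p0=np.arctan2(1.9,22.8); p=np.linspace(p0,p0+np.radians(65),16)
P=np.c_[r*np.cos(p),r*np.sin(p)]; D=np.diff(P,axis=0); print(np.c_[D[:,0],-D[:,1]].round(2).tolist())
"
```

```text
[[-0.21, -1.72], [-0.34, -1.7], [-0.47, -1.67], [-0.59, -1.63], [-0.71, -1.58], [-0.83, -1.52], [-0.94, -1.45], [-1.05, -1.38], [-1.15, -1.29], [-1.24, -1.2], [-1.33, -1.11], [-1.41, -1.0], [-1.48, -0.89], [-1.54, -0.78], [-1.6, -0.66]]
```

Request:
{"name": "jog_arm", "arguments": {
  "rows": "0 -0.1 -0.86 0 0 0 1;0 -0.11 -0.86 0 0 0 1;0 -0.34 -1.7 0 0 0 1;0 -0.47 -1.67 0 0 0 1;0 -0.59 -1.63 0 0 0 1"
}}

```text
time: 41.4
position: [0.5315, 0.0952, 0.0771]
tool_rot: [0.084, -3.14, 0.002]
ft_force: [0.0, -0.7, -4.7]
grip_width: 0.103
grip_force: 25.0
```

Request:
{"name": "jog_arm", "arguments": {
  "rows": "0 -0.71 -1.58 0 0 0 1;0 -0.83 -1.52 0 0 0 1;0 -0.94 -1.45 0 0 0 1;0 -1.05 -1.38 0 0 0 1;0 -1.15 -1.29 0 0 0 1"
}}

```text
time: 42.02
position: [0.5341, 0.049, 0.149]
tool_rot: [0.085, -3.14, -0.0]
ft_force: [0.1, 0.3, -4.5]
grip_width: 0.099
grip_force: 25.0
```

Request:
{"name": "jog_arm", "arguments": {
  "rows": "0 -1.24 -1.2 0 0 0 1;0 -1.33 -1.11 0 0 0 1;0 -1.41 -1 0 0 0 1;0 -0.74 -0.45 0 0 0 1;0 0 0 0 0 0 1"
}}

```text
time: 42.65
position: [0.537, 0.0034, 0.1867]
tool_rot: [-0.085, 3.139, 0.002]
ft_force: [-2.1, 5.3, 2.8]
grip_width: 0.101
grip_force: 25.0
```

```bash
python3 -c "
from w import *
t=imaging.get_image('top'); s=imaging.get_image('scene')
cv2.imwrite('pics/l1.png',np.hstack([cv2.resize(s['img'][60:290,150:400],(400,368)),cv2.resize(t['img'][130:300,180:365],(400,368))]))
st=ctrl.get_state(); print(st['position'],st['ft_force'],st['grip_width'])
"
```

```text
[0.53672932 0.00416702 0.18615349] [-1.54416917  4.74712166  2.45730936] 0.10261822889051125
```

View pics/l1.png

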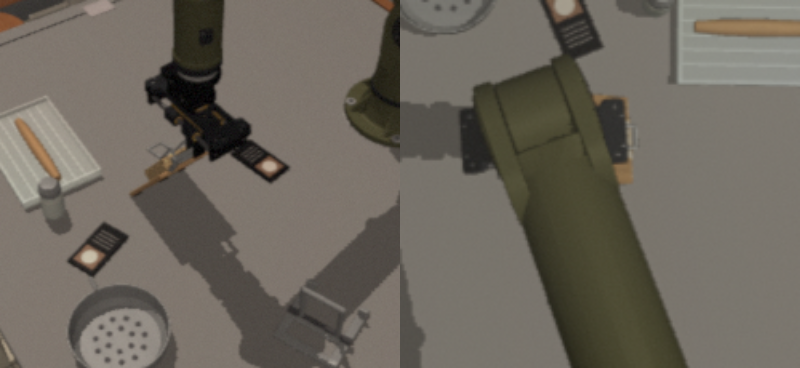

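The board stands tilted at ~60° on its foot, held by the handle with the cards still in place. Firming the grip and lifting.

Request:
{"name": "jog_arm", "arguments": {
  "rows": "0 0 0 0 0 0 1;0 0 0 0 0 0 1;0 0 -1 0 0 0 1;0 0 -1.5 0 0 0 1;0 0 -2 0 0 0 1",
  "force": 50
}}

```text
time: 43.38
position: [0.5362, 0.0022, 0.2312]
tool_rot: [0.085, -3.139, -0.0]
ft_force: [0.8, 1.7, -9.4]
grip_width: 0.1
grip_force: 50.0
```

Request:
{"name": "jog_arm", "arguments": {
  "rows": "0 0 -2 0 0 0 1;0 0 -2 0 0 0 1;0 0 -2 0 0 0 1;0 0 -1.5 0 0 0 1;0 0 0 0 0 0 1"
}}

```text
time: 44.0
position: [0.5374, 0.0027, 0.307]
tool_rot: [-0.085, 3.138, -0.001]
ft_force: [0.5, 0.7, -8.4]
grip_width: 0.093
grip_force: 50.0
```

Request:
{"name": "jog_arm", "arguments": {
  "rows": "0 0 0 0 0 0 1;0 0 0 0 0 0 1;0 0 0 0 0 0 1"
}}

```text
time: 44.38
position: [0.5364, 0.0025, 0.3052]
tool_rot: [0.085, -3.14, -0.0]
ft_force: [-0.9, 0.5, -8.2]
grip_width: 0.095
grip_force: 50.0
```

```bash
python3 -c "
from w import *
st=ctrl.get_state(); print(st['position'],st['ft_force'],st['torque'],st['grip_width'],st['grip_force'])
R_=R.from_rotvec(st['tool_rot']).as_matrix(); print(R_.round(3))
s=imaging.get_image('scene'); 
# brown pixels of board in scene image
h=cv2.cvtColor(s['img'],cv2.COLOR_BGR2HSV); m=cv2.inRange(h,np.array((5,80,50)),np.array((25,255,255))); n,l,stt,c=cv2.connectedComponentsWithStats(m)
print([ (a[:5].tolist()) for a in stt[1:] if a[4]>60])
P=st['position']+np.array([0,0,.013])
for th in (60,70,80,90):
  t=np.radians(th); x0=R_[:,1]; up=np.array([0,0,1]); ax=x0*np.cos(t)+up*np.sin(t); n=-x0*np.sin(t)+up*np.cos(t); yy=np.cross(n,ax)
  Q=[P-ax*a-n*.0145+yy*b for a in(.228,.038) for b in(.065,-.065)]; print(th,w2p(s,Q).round(0).tolist())
"
```

```text
[0.53641965 0.00248196 0.30516672] [-0.92985916  0.52688163 -8.18922194] [ 0.31577487 -0.19652669  0.02706596] 0.09539458886738059 49.982784390449524
[[-0.999 -0.054 -0.001]
 [-0.054  0.999  0.   ]
 [ 0.001  0.    -1.   ]]
[[0, 0, 189, 118, 16755], [292, 0, 39, 14, 272], [320, 14, 83, 54, 574], [429, 85, 83, 64, 734], [369, 112, 12, 16, 86], [241, 122, 50, 53, 1035], [366, 125, 50, 25, 269], [159, 134, 29, 39, 297], [309, 157, 19, 14, 95], [196, 212, 20, 17, 114]]
60 [[268.0, 142.0], [233.0, 161.0], [290.0, 118.0], [251.0, 138.0]]
70 [[276.0, 153.0], [240.0, 172.0], [292.0, 120.0], [252.0, 140.0]]
80 [[283.0, 162.0], [248.0, 182.0], [294.0, 121.0], [254.0, 141.0]]
90 [[292.0, 170.0], [256.0, 190.0], [295.0, 122.0], [256.0, 142.0]]
```

Numeric check: the board's pixels (241–291, 122–175) match a tilt of ~71°, and it's held stiffly. Turning and carrying it to the easel.

Request:
{"name": "jog_arm", "arguments": {
  "rows": "0 0 0 0 0 0.1 1;0 0 0 0 0 0.14 1;0 0 0 0 0 0.14 1;0 0 0 0 0 0.14 1;0 0 0 0 0 0.14 1"
}}

```text
time: 45.05
position: [0.5367, 0.0026, 0.3056]
tool_rot: [-0.944, -2.997, 0.0]
ft_force: [-0.4, -0.1, -8.4]
grip_width: 0.096
grip_force: 50.0
```

Request:
{"name": "jog_arm", "arguments": {
  "rows": "0 0 0 0 0 0.14 1;0 0 0 0 0 0.14 1;0 0 0 0 0 0.14 1;0 0 0 0 0 0.1 1;0 0 0 0 0 0.067 1"
}}

```text
time: 45.68
position: [0.5368, 0.0027, 0.3055]
tool_rot: [1.767, 2.597, -0.0]
ft_force: [-0.2, 0.0, -7.3]
grip_width: 0.1
grip_force: 50.0
```

Request:
{"name": "jog_arm", "arguments": {
  "rows": "0 0 0 0 0 0 1;0 0 0 0 0 0 1"
}}

```text
time: 45.92
position: [0.5367, 0.0025, 0.3056]
tool_rot: [1.763, 2.6, -0.0]
ft_force: [-0.3, -0.6, -8.1]
grip_width: 0.091
grip_force: 50.0
```

```bash
cat >> w.py <<'E'
EO=EO+DY*.003+DX*.001
def tilt(show=True):
    """board tilt from the scene view: fit brown mask against projected faces"""
    st=ctrl.get_state(); s=imaging.get_image('scene'); M=R.from_rotvec(st['tool_rot']).as_matrix()
    m=cv2.inRange(cv2.cvtColor(s['img'],cv2.COLOR_BGR2HSV),np.array((5,80,40)),np.array((25,255,255)))
    P=np.array(st['position'])+[0,0,.013]; x0=M[:,1]; up=np.array([0,0,1.]); best=[]
    for th in range(50,100,2):
        t=np.radians(th); ax=x0*np.cos(t)+up*np.sin(t); n=-x0*np.sin(t)+up*np.cos(t); yy=np.cross(n,ax)
        Q=w2p(s,[P-ax*a-n*e+yy*b for a in(.228,.038) for b in(.065,-.065) for e in(.01,.019)])
        k=np.zeros_like(m); cv2.fillConvexPoly(k,cv2.convexHull(Q.astype(np.float32)).astype(np.int32),255)
        b=cv2.dilate(k,np.ones((9,9)))
        best.append((((m&k)>0).sum()-((m&~k&b)>0).sum()-.3*((~m&k)>0).sum(),th))
    print("tilt",sorted(best)[-3:]); return s
E
python3 -c "
from w import *
tilt(); s=ctrl.get_state(); print(s['ft_force'],s['torque'])
go(ez(.0625,0,.305),EA)
"
```

```text
tilt [(np.float64(967.3), 76), (np.float64(1049.4), 74), (np.float64(1079.7), 72)]
[-0.70845081 -0.23009639 -8.93464348] [ 0.08989791 -0.28554408  0.01219036]
t 45.975 pos [0.5367 0.0025 0.3057] shift cm [30.95 10.39  0.06] turn [-0.     0.     0.001] q7 0.22
```

Request:
{"name": "jog_arm", "arguments": {
  "rows": "2 0.4 0 0 0 0 1;3.5 0.7 0 0 0 0 1;3.5 0.8 0 0 0 0 1;3.5 0.8 0 0 0 0 1;3.5 0.8 0 0 0 0 1"
}}

```text
time: 46.6
position: [0.5091, 0.167, 0.306]
tool_rot: [1.762, 2.6, 0.001]
ft_force: [0.2, 0.8, -7.4]
grip_width: 0.095
grip_force: 50.0
```

Request:
{"name": "jog_arm", "arguments": {
  "rows": "3.5 0.8 0 0 0 0 1;3.5 0.8 0 0 0 0 1;3.5 0.8 0 0 0 0 1;2.5 1 0 0 0 0 1;1.9 1 0 0 0 0 1"
}}

```text
time: 47.22
position: [0.4943, 0.3218, 0.306]
tool_rot: [-1.76, -2.601, -0.001]
ft_force: [-0.7, -0.7, -7.8]
grip_width: 0.097
grip_force: 50.0
```

Request:
{"name": "jog_arm", "arguments": {
  "rows": "0 1 0 0 0 0 1;0 0.8 0 0 0 0 1;0 0.5 0 0 0 0 1;0 0 0 0 0 0 1;0 0 0 0 0 0 1"
}}

```text
time: 47.85
position: [0.5174, 0.3268, 0.3057]
tool_rot: [1.765, 2.599, -0.001]
ft_force: [0.6, 0.2, -9.3]
grip_width: 0.092
grip_force: 50.0
```

```bash

python3 -c "
from w import *
s=tilt()
go(ez(.0625,0,.2188),EA)
q=w2p(s,ez(0,0,.02))[0].astype(int); print(q)
cv2.imwrite('pics/l2.png',cv2.resize(s['img'][q[1]-120:q[1]+70,q[0]-120:q[0]+100],(660,570),interpolation=cv2.INTER_CUBIC))
"
```

```text
tilt [(np.float64(1052.6), 76), (np.float64(1105.5), 74), (np.float64(1132.5), 72)]
t 47.9 pos [0.5173 0.3269 0.3057] shift cm [0.09 0.19 8.69] turn [-0.  0. -0.] q7 -0.5
[356 251]
```

View pics/l2.png

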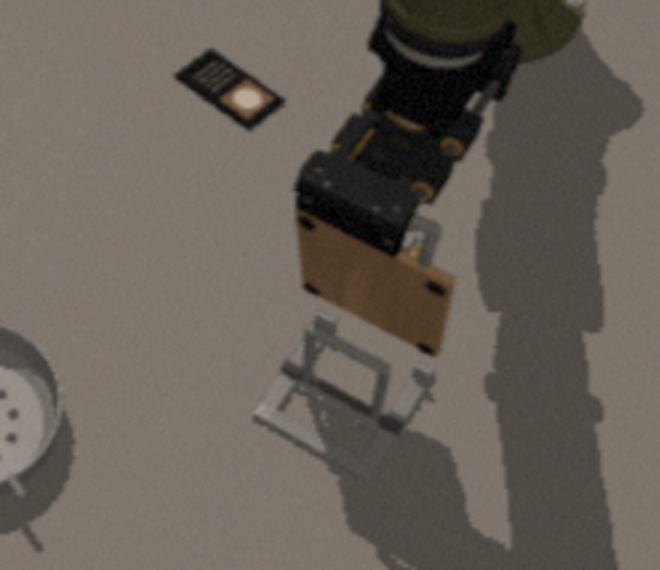

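The board's back faces the kickstand and it is centred above the easel with its foot in front of the kick bar. Lowering.

Request:
{"name": "jog_arm", "arguments": {
  "rows": "0.1 0.2 1.5 0 0 0 1;0 0 2 0 0 0 1;0 0 2 0 0 0 1;0 0 1.5 0 0 0 1;0 0 0.6 0 0 0 1"
}}

```text
time: 48.52
position: [0.5185, 0.3284, 0.228]
tool_rot: [-1.764, -2.599, 0.003]
ft_force: [0.1, 0.5, -7.2]
grip_width: 0.095
grip_force: 50.0
```

Request:
{"name": "jog_arm", "arguments": {
  "rows": "0 0 0.4 0 0 0 1;0 0 0 0 0 0 1"
}}

```text
time: 48.78
position: [0.519, 0.3293, 0.226]
tool_rot: [1.764, 2.599, 0.001]
ft_force: [-0.2, 0.2, -7.6]
grip_width: 0.097
grip_force: 50.0
```

Request:
{"name": "jog_arm", "arguments": {
  "rows": "0 0 0.3 0 0 0 1;0 0 0 0 0 0 1"
}}

```text
time: 49.02
position: [0.52, 0.3304, 0.2246]
tool_rot: [1.764, 2.598, 0.007]
ft_force: [2.2, 1.2, 0.3]
grip_width: 0.094
grip_force: 50.0
```

Request:
{"name": "jog_arm", "arguments": {
  "rows": "0 0 0.3 0 0 0 1;0 0 0 0 0 0 1"
}}

```text
time: 49.28
position: [0.5218, 0.3314, 0.2239]
tool_rot: [1.763, 2.596, 0.014]
ft_force: [2.9, 2.2, 9.4]
grip_width: 0.094
grip_force: 50.0
```

```bash

python3 -c "
from w import *
tilt(); go(ez(.0625,0,.2188),EA); print(ctrl.get_state()['torque'])
"
```

```text
tilt [(np.float64(425.7), 76), (np.float64(441.9), 74), (np.float64(496.8), 72)]
t 49.325 pos [0.5218 0.3313 0.2238] shift cm [-0.16 -0.39  0.5 ] turn [ 0.009 -0.002 -0.001] q7 -0.53
[ 0.58253517 -1.10286802  0.01746678]
```

Request:
{"name": "jog_arm", "arguments": {
  "rows": "0 0 -0.3 0 0 0 1;0 0 0 0 0 0 1;0 0.6 0.12 0 0 0 1;0 0.6 0.16 0 0 0 1;0 0.6 0.2 0 0 0 1",
  "force": 10
}}

```text
time: 49.95
position: [0.5353, 0.336, 0.2182]
tool_rot: [-1.764, -2.599, 0.001]
ft_force: [-1.8, 0.3, 1.3]
grip_width: 0.107
grip_force: 10.0
```

Request:
{"name": "jog_arm", "arguments": {
  "rows": "0 0.5 0.19 0 0 0 1;0 0 0 0 0 0 1"
}}

```text
time: 50.2
position: [0.5393, 0.3367, 0.2141]
tool_rot: [-1.763, -2.598, 0.006]
ft_force: [-2.4, 1.0, -3.5]
grip_width: 0.107
grip_force: 10.0
```

Request:
{"name": "jog_arm", "arguments": {
  "rows": "0 0.4 0.16 0 0 0 1;0 0 0 0 0 0 1"
}}

```text
time: 50.45
position: [0.5433, 0.3381, 0.213]
tool_rot: [-1.764, -2.598, 0.005]
ft_force: [-3.5, -0.6, -6.9]
grip_width: 0.109
grip_force: 10.0
```

```bash

python3 -c "
from w import *
tilt(); go(ez(.0625,0,.2188),EA); s=ctrl.get_state(); print(s['torque'],DX@s['ft_force'][:2],s['ft_force'][2])
"
```

```text
tilt [(np.float64(-39.19999999999999), 64), (np.float64(-4.099999999999994), 60), (np.float64(-3.5999999999999943), 62)]
t 50.5 pos [0.5432 0.3381 0.213 ] shift cm [ 0.01 -2.63 -0.57] turn [-0.003  0.001  0.   ] q7 -0.54
[-0.31776861  0.817326   -0.01279152] -2.8504502367498867 -6.118391821765032
```

Request:
{"name": "jog_arm", "arguments": {
  "rows": "0 0.1 0.3 0 0 0 1;0 0 0 0 0 0 1"
}}

```text
time: 50.75
position: [0.545, 0.3392, 0.2114]
tool_rot: [1.765, 2.599, -0.001]
ft_force: [-3.6, -1.4, -2.3]
grip_width: 0.111
grip_force: 10.0
```

Request:
{"name": "jog_arm", "arguments": {
  "rows": "0 0.1 0.3 0 0 0 1;0 0 0 0 0 0 1"
}}

```text
time: 51.0
position: [0.5456, 0.3396, 0.2108]
tool_rot: [1.764, 2.598, -0.001]
ft_force: [-6.3, -4.9, 8.7]
grip_width: 0.107
grip_force: 10.0
```

```bash

python3 -c "
from w import *
tilt(); go(ez(.0625,0,.2188),EA); s=ctrl.get_state(); print(s['torque'],DX@s['ft_force'][:2],s['ft_force'][2])
s=imaging.get_image('scene'); P=[ez(x,y,z) for x,y,z in [(-.0,-.065,.014),(-.0,.065,.014)]]
d=imaging.get_image('top')
print([b for b in blobs(d,(5,70,50),(25,255,255),.1,500,30000)])
"
```

```text
tilt [(np.float64(-44.599999999999994), 62), (np.float64(-33.39999999999999), 58), (np.float64(0.10000000000000853), 60)]
t 51.05 pos [0.5456 0.3396 0.2108] shift cm [-0.05 -2.91 -0.8 ] turn [ 0.     0.001 -0.   ] q7 -0.54
[-1.14363234  1.49239577 -0.03932203] -8.431788640638537 8.094402022989899
[(array([344.6, -20.2]), np.float32(0.181), array([39.5, 43.1])), (array([354.8, 232.1]), np.float32(0.88), array([ 36.9, 166.4])), (array([434.3, 326.5]), np.float32(1.878), array([37.6, 50.7])), (array([500.2, 300.1]), np.float32(0.669), array([ 90.6, 143.3])), (array([ 538.1, -736. ]), np.float32(3.086), array([ 98.9, 200.8])), (array([ 692.8, -297.9]), np.float32(1.556), array([ 21.3, 183.9])), (array([728.5, -24.4]), np.float32(1.958), array([39.6, 42.9]))]
```

Request:
{"name": "jog_arm", "arguments": {
  "rows": "0 0 -0.25 0 0 0 1;0 0 0 0 0 0 1;0 0 0 0 0 0 0.7;0 0 0 0 0 0 0.6;0 0 0 0 0 0 0.5"
}}

```text
time: 51.78
position: [0.5465, 0.3401, 0.2112]
tool_rot: [1.764, 2.599, 0.002]
ft_force: [-0.3, -1.5, 0.1]
grip_width: 0.227
grip_force: 0.0
```

Request:
{"name": "jog_arm", "arguments": {
  "rows": "0 0 0 0 0 0 0.45;0 0 -0.7 0 0 0 0.45;0 0 -1.5 0 0 0 0.45;0 0 -3 0 0 0 0.45;0 0 -5 0 0 0 0.45"
}}

```text
time: 52.4
position: [0.5457, 0.3391, 0.3138]
tool_rot: [-1.764, -2.599, 0.002]
ft_force: [0.7, -0.1, 0.8]
grip_width: 0.274
grip_force: 0.0
```

Request:
{"name": "jog_arm", "arguments": {
  "rows": "-5 0 0 0 0 0 0.4;-5 0 0 0 0 0 0.4;-5 -2 0 0 0 0 0.4;-5 -2 0 0 0 0 0.4;-5 -2 0 0 0 0 0.4"
}}

```text
time: 53.02
position: [0.5827, 0.0838, 0.3144]
tool_rot: [1.763, 2.598, 0.002]
ft_force: [1.0, -0.1, 0.8]
grip_width: 0.302
grip_force: 0.0
```

Request:
{"name": "jog_arm", "arguments": {
  "rows": "-5 0 0 0 0 0 0.4;-5 0 0 0 0 0 0.4;-5 0 0 0 0 0 0.4;0 0 0 0 0 0 0.4"
}}

```text
time: 53.52
position: [0.6392, -0.0606, 0.313]
tool_rot: [1.776, 2.59, -0.001]
ft_force: [-0.2, 1.0, -1.0]
grip_width: 0.302
grip_force: 0.0
```

```bash

cat > fin.py <<'E'
from w import *
# fit the standing board: foot (x,y), tilt, yaw, against brown+card mask in scene and top
V=[imaging.get_image(n) for n in("top","scene")]
ms=[]
for d in V:
    h=cv2.cvtColor(d["img"],cv2.COLOR_BGR2HSV); m=cv2.inRange(h,np.array((8,75,50)),np.array((24,255,255)))
    q=w2p(d,ez(.03,0,.1))[0].astype(int); k=np.zeros_like(m); cv2.circle(k,tuple(map(int,q)),75,255,-1); ms.append(m&k); print((ms[-1]>0).sum())
def frame(p):
    x,y,z,t,w=p; a=EA+w; ex=np.array([np.cos(a),np.sin(a),0]); up=np.array([0,0,1.])
    ax=ex*np.cos(t)+up*np.sin(t); n=-ex*np.sin(t)+up*np.cos(t); return np.array(ez(x,y,z)),ax,np.cross(n,ax),n
def cost(p):
    f,ax,yy,n=frame(p); c=0
    for d,m in zip(V,ms):
        Q=w2p(d,[f+ax*a+yy*b+n*e for a in(0,.19) for b in(.065,-.065) for e in(-.0045,.0045)])
        k=np.zeros(m.shape,np.uint8); cv2.fillConvexPoly(k,(cv2.convexHull(Q.astype(np.float32))*16).astype(np.int32),255,shift=4)
        c+=((m>0)&(k==0)).sum()*2+((m==0)&(k>0)).sum()
    return c
from scipy.optimize import differential_evolution as DE
r=DE(cost,[(-.03,.05),(-.03,.03),(.005,.035),(.8,1.4),(-.3,.3)],seed=1,maxiter=60,popsize=12)
print("foot x,y,z,tilt,yaw",r.x.round(3),r.fun); p=r.x
f,ax,yy,n=frame(p)
for d,nm in zip(V,("top","scene")):
    # rectified face, 4 px/mm... 2 px per mm, up = +x of board
    src=w2p(d,[f+ax*a+yy*b+n*.0045 for a,b in((.19,.065),(.19,-.065),(0,-.065),(0,.065))]).astype(np.float32)
    H=cv2.getPerspectiveTransform(src,np.float32([(0,0),(260,0),(260,380),(0,380)]))
    im=cv2.warpPerspective(d["img"],H,(260,380)); cv2.imwrite(f"pics/face_{nm}.png",im)
    if nm=="top":
        hs=cv2.cvtColor(im,cv2.COLOR_BGR2HSV); m=cv2.inRange(hs,np.array((10,5,60)),np.array((60,70,255)))
        m=cv2.morphologyEx(m,cv2.MORPH_CLOSE,np.ones((15,15)))
        for c in cv2.findContours(m,cv2.RETR_EXTERNAL,cv2.CHAIN_APPROX_NONE)[0]:
            if cv2.contourArea(c)>2000: (u,v),wh,an=cv2.minAreaRect(c); print("pale patch: board x",(190-v)/2,"y",(130-u)/2,"size",np.array(wh)/2,"ang",an)
E
python3 fin.py; python3 -c "
from w import *
print(ctrl.get_state()['position'],ctrl.get_state()['time'])"
```

```text
1165
336
foot x,y,z,tilt,yaw [-1.800e-02  1.000e-03  1.000e-02  1.028e+00 -1.800e-02] 922.0
pale patch: board x 0.25 y 0.25 size [189.5 129.5] ang 90.0
[ 0.63800133 -0.05405809  0.31373628] 53.625
```

```bash
python3 - <<'E'
s=open('fin.py').read()
s=s.replace("ms.append(m&k);","m=m&k; n,l,st,_=cv2.connectedComponentsWithStats(m); pts=np.argwhere(np.isin(l,[i for i in range(1,n) if st[i,4]>25]))[:,::-1].astype(np.int32); m=cv2.fillConvexPoly(np.zeros_like(m),cv2.convexHull(pts),255); ms.append(m); print(pts.min(0),pts.max(0));")
s=s.replace("(60,70,255)","(60,75,255)").replace("m=cv2.morphologyEx(m,cv2.MORPH_CLOSE,np.ones((15,15)))","m[:8]=0;m[-8:]=0;m[:,:8]=0;m[:,-8:]=0;m=cv2.morphologyEx(m,cv2.MORPH_OPEN,np.ones((5,5)));print([''.join('#' if x else '.' for x in r) for r in m[::20,::8]>0] and '\\n'.join(''.join('#' if x else '.' for x in r) for r in m[::16,::8]>0))")
open('fin.py','w').write(s)
E
python3 fin.py
```

```text
[107 188] [174 234]
1821
[327 227] [379 261]
517
foot x,y,z,tilt,yaw [-0.015 -0.002  0.014  1.058  0.01 ] 146.0
.................................
......#...#############...##.....
.........##############..........
.........##############..........
.........#############...........
.........###.#######.............
.........##......#...............
........##......##...............
........##......##...............
........##......##...............
.......##############............
.......##############............
.......##############............
.......##############............
.......##############............
.......####.#########............
.......##############............
.......##############............
.......##############............
.......##############............
......##############.............
......###############............
......##############.............
.....###############.............
pale patch: board x 0.2782135009765625 y 10.714744567871094 size [ 61.12390518 185.37762451] ang 3.4737563133239746
```

```bash
cat >> fin.py <<'E'
print("top-card plane")
d=V[0]; src=w2p(d,[f+ax*a+yy*b+n*.0285 for a,b in((.19,.065),(.19,-.065),(0,-.065),(0,.065))]).astype(np.float32)
im=cv2.warpPerspective(d["img"],cv2.getPerspectiveTransform(src,np.float32([(0,0),(260,0),(260,380),(0,380)])),(260,380))
hs=cv2.cvtColor(im,cv2.COLOR_BGR2HSV)
# b: bamboo / picture, #: pale, .: other ; one char per 4 mm across, row per 8 mm
for r in range(8,380,12): print("%4d "%((190-r)/2)+''.join('#' if (s<62 and v>95) else 'b' if s>=75 else '.' for h_,s,v in hs[r,4::8]))
E
python3 fin.py | sed -n '/top-card/,$p'; python3 -c "
from h import *
d=imaging.get_image('top'); print([b for b in blobs(d,(10,10,110),(45,120,255),.006,2500,12000)])"
```

```text
top-card plane
  91 ##..bbbbbbb#.##########bbbbbbbbb
  85 ##..bbbbbbb.#.bb.bb##bbbbbbbbbbb
  79 ##..bbbbbbb##bbbbbb#bbbbbbbbbbbb
  73 ###.bbbbbbb#bbbbbb##bbbbbbbbbbbb
  67 ###.bbbbbbb#bbbbbb##bbbbbbbbbbbb
  61 ###bbbbbbbb#bbbbbb.#bbbbbbbbbbbb
  55 ###.bbbbbb.#.bbb.b##bbbbbbbbbbbb
  49 ##..bbbbb#######.#####.bbbbbbbbb
  43 ###.bbbbb##.#b.......#.bbbbbbbbb
  37 ###.bbbbb##.########b#.bbbbbbbbb
  31 ###bbbbbb##.########.#.bbbbbbbbb
  25 ###bbbbbb#..########.#.bbbbbbbbb
  19 ###bbbbbb...########.#.bbbbbbbbb
  13 ###bbbbbb..#########.#.bbbbbbbbb
   7 ###bbbbbb.####.#######.bbbbbbbbb
   1 ###bbbbbb#############.bbbbbbbbb
  -5 ###bbbbbb.############.bbbbbbbbb
 -11 ###bbbbbb#############.bbbbbbbbb
 -17 ###bbbbbb#############.bbbbbbbbb
 -23 ###bbbbbb#############.bbbbbbbbb
 -29 ###bbbbbb#############.bbbbbbbbb
 -35 ###bbbbb.######.######.bbbbbbbbb
 -41 ###bbbbb.#############.bbbbbbbbb
 -47 ###bbbbb##############bbbbbbbbbb
 -53 ###bbbbb##...#####..#.bbbbbbbbbb
 -59 #######.#########.b#.........#..
 -65 #######.#########............#..
 -71 ###############.................
 -77 ###############.................
 -83 ##############..................
 -89 ##############..................
[(array([1155.8, -365.5]), np.float32(1.48), array([ 41.1, 100.2]))]
```

```bash
python3 -c "
from bench import ticket; print(ticket.close_job())"
```

```text
the job is handed in; nothing more can be done
None
```

I handed the job in with all four cards in the pile under the clip arm and the clipboard leaning at about 60° on the fully open kickstand, behind the hooks and centred. At the end I could measure only the top card's position (within about 2 mm of the board's middle), because the three beneath it were hidden; the hand-in returned no verdict.

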